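# Hang the tap key on the snap hook inside the low clear key cabinet

## Task

Put the lab's tap key away: pick up the black-handled key with the closed steel loop (not the forked one), reach it under the roof of the low clear cabinet with the loop end tilted up, and push the loop's end bar down behind the hook's prong, past the springy keeper, until you feel it rest at the bottom of the hook. Press gently, by feel, without straining the hook or bumping the cabinet, and leave the key hanging still by itself with the keeper shut above it. Leave everything else on the bench where it is.

Things in the scene. Friction and masses are not known exactly. Their poses are not given: they have to be found in the camera images.
- key: key to hang, 0.09-0.13 kg: black handle block 45 x 22 x 30 mm (x,y,z), steel shank 10 wide, 5 thick, then a closed flat loop of 6 mm round bar (bar centres x 69 to 109, y -16 to 16 mm; opening 34 x 26). Shank and loop at z = 15. Origin: centre of the handle's underside; x from handle to loop, z up as it lies. Starts flat on the bench, left or right of the cabinet, loop roughly away from the robot
- key_bar (a point): middle of the loop's far end bar, on its centre line: x = 109, y = 0, z = 15 mm in the key's frame, axes as the key. This bar has to end up at the bottom of the hook, behind the prong, with the prong standing inside the loop
- key_grip (a point): middle of the key's black handle: x = 0, y = 0, z = 15 mm in the key's frame, axes as the key. Grip here across the 22 mm width (the key's y); the loop then sticks out 109 mm ahead of the grip
- cabinet: clear acrylic cabinet fixed to the bench, 280 wide, 140 deep, 259 mm tall, open at the front (towards the robot) and below. Origin: on the bench right under the hook's prong; x points into it, y left, z up. Roof 6 mm, from x = -95 to 45; 4 mm side walls at y = -138 and 138; back wall at x = 41. While held, the key must press on cabinet and hook with under 10 N; the arm itself under 8 N
- roof_edge (a point): middle of the lower front edge of the cabinet's roof: x = -95, y = 0, z = 253 mm in the cabinet's frame (253 is the roof's underside all over), axes as the cabinet. Key and hand go in below it; with the loop end tilted up about 45 degrees and the handle low near the mouth, a hand tilted as much clears the roof
- tip_mark (a point): nominal top of the hook's prong, x = 0, y = 0, z = 191 mm in the cabinet's frame: a vertical 6 mm round steel bar. The hook was set by hand on its rail: its true height is NOT measured and lies up to 16 mm above or below all three marks (tip, gap, rest) and must be felt; x and y are true. Carry the bar 25 to 40 mm above this mark to pass over the prong
- gap_mark (a point): nominal top of the hook's gap: x = 14, y = 0, z = 186 mm in the cabinet's frame. The gap is 22 mm wide, from the prong's rear face (x = 3) to the grey strip (40 mm wide, 85 tall, face at x = 25) that carries the hook; the keeper closes it. Push the bar straight down here, slowly. It meets the keeper, which takes some 2 to 4 N and gives way
- rest_mark (a point): nominal place of the key bar's centre when home: x = 14 (it may lie at 6 to 22), y = 0, z = 163 mm in the cabinet's frame (same height offset as the other marks). There it stops on the hook's 6 mm arm, which slopes down 4 mm from the strip to the prong's foot. The bar passes the keeper's end only 1 to 6 mm before this stop; let go higher and it is not home
- keeper (a joint): the hook's keeper: steel flap 22 mm long, 12 wide, 3 thick, hinged on the strip and reaching level to the prong, closing the gap just below the prong's tip. Value in rad: 0 = shut, grows as it is pushed down (to 1.45); a spring shuts it again, above the bar once the bar has passed
- fork: the other tap key lying on the bench: same black handle as the key, but its steel end is an open two-pronged fork (32 mm wide) instead of a closed loop; origin as for the key. Leave it alone
- rack: blue plastic micro-tube rack 90 x 220 x 34 mm; origin at the centre of its underside
- beaker: small glass beaker, 70 mm wide, 90 mm tall; origin at the centre of its underside
- tweezers: steel tweezers 110 x 9 x 6 mm lying flat; origin at the centre of the underside
- pencil: dark pencil 170 x 7 x 7 mm lying flat; origin at the centre of the underside
- cap: blue screw cap, 34 mm wide, 12 mm tall; origin at the centre of its underside
- dish: clear closed petri dish, 90 mm wide, 14 mm tall; origin at the centre of its underside
- reagent: amber glass bottle, 60 mm wide, 140 mm tall; origin at the centre of its underside
There are look-alikes about, which are no part of the job. Leave any green look-alike of the key alone.

How it is judged:
By the outcome, as a careful person would: the job done as asked, in the order asked, and still so for the second after the job is handed in, with the robot touching nothing.
It also fails if it takes over 72 s, if anything falls off the work surface, if the arm or the gripper's body presses on something with over 40 N, if the wrist force passes 120 N, or if a joint passes its speed limit or range.

## Robot

A 6-joint arm with a two-finger parallel gripper is mounted at the origin on the work surface. World frame = base frame: x ahead of the robot, y to its left, z up, the work surface at z = 0. Lengths are in mm, angles in rad, forces in N, time in s.
With the tool pointing down it reaches from about 300 to 775 mm from the base axis. Payload 14.6 kg.
Tool frame: the origin (TCP) lies between the finger pads; the fingertips stand 19 mm ahead of it and the grasp point (between the pads) is the TCP (manip.tcp_to_tips is the distance from the TCP to the fingertips, in mm); x points along the fingers, z is the direction in which the jaws open and shut, and the axes are right-handed (so a half turn about x gives the same grasp; the last joint's range is limited). The gripper opens to 94 mm and grips with 3 to 60 N. Pads are 16 mm wide; open, the fingers measure 119 mm over their backs; the gripper's body (75 mm by 177 mm) begins 78 mm behind the grasp point.
Start: joints at [1.133, 0.3, 1.521, -0, 1.321, -0.067], TCP at [199.295, 512.612, 224.446] pointing down, gripper open.
Joint ranges: [-3.03, 3.03], [-0.79, 2.21], [0.23, 2.52], [-1.04, 4.18], [0, 3.07], [-2.55, 2.55]. Speed limits (rad/s): [2.22, 2.22, 2.57, 3.14, 3.14, 3.14].

## Interface

Orientations are given as [roll, pitch, yaw] about the fixed x, y, z axes, in that order (R = Rz(yaw) Ry(pitch) Rx(roll)).
In Python, from cell import manip gives the robot as it stands.
- The arm moves only by the tool jog_arm, never from a script. Its argument "moves" is a list that holds one entry, the list of rows, each a list of 6 numbers: the shift along the world's x, y, z in mm, then the turn, a rotation vector about the world's x, y, z in degrees. In form: [[[dx, dy, dz, wx, wy, wz], ...]]. A call has 1 to 5 rows; each row shifts and turns the pose as measured when the row begins; what a row does not reach is not made up. A row lasts 1/10 s, in which the tool goes at most 50 mm and 8.59 degrees, less where a joint would pass 70% of its speed; a pose out of reach is approached as far as the arm can. A call is refused whole if a number of a shift passes 50 or a number of a turn 8.59, either way. A call with a gripper value outside its range is refused whole. "gripper" is the opening, from -1 (shut) to 1 (fully open), set as the call begins (left out, the last holds). The fingers move at their own pace and stop on an object; "squeeze" is the grip in N (left out, the last holds). Time passes only in rows, so rows that do not move let the fingers close. It gives the time, the measured TCP pose, the force and the opening at its end, in the units of the state.
- manip.read_state(): the state, without advancing time (a new reading comes with each control period).
- manip.camera(name): name is "scene" or "side" or "wrist"; returns (picture, depth): 480x640x3 uint8, blue, green, red; 480x640 float32, mm along the optical axis (not along the pixel's ray), 0 where there is no reading.
- manip.camera_params(name): a dict with "fx", "fy", "cx", "cy" (pixels), "rvec" (rotation vector, rad) and "tvec" (3), from world to camera coordinates, as OpenCV has them. Camera axes: x right, y down, z forward; pixel columns grow to the right and rows downward; lengths in mm; the calibration is good to about 2 mm. The wrist camera is an equidistant fisheye: a pixel r from the principal point sees the ray r / f radians off the axis. A picture is of the moment at which its call begins: read the wrist's pose just before it. camera_params takes no time and is no camera call; for the wrist camera it gives the pose at the moment of the call.
- manip.sign_off(): hands the job in, once; it reports no verdict.
The state is a dict: "clock": time; "joints": joint angles; "qd": joint speeds; "effort": joint torques, N m; "eef_pos": TCP position; "eef_rot": TCP orientation; "wrist_force": force on the tool from outside, world axes, zero at the start; "moment": the same for the moment, N m; "finger_gap": finger opening in mm.
Only numpy, scipy, OpenCV 4.12 (cv2) and the standard library are available. Lean on these libraries where they do the work, as an engineer would, in place of code of your own. Each camera call takes 0.05 s, during which the arm holds its last target. There are 200 camera calls.

## Working session

There is one attempt and no reset: what is moved stays moved. The work goes in short steps, Python scripts to look and compute and a tool call to move; the robot and the scene stay as the last step left them, time stands still between calls to the robot, and variables do not carry over. Pictures are saved under pics/ and viewed, about 8 in all and at most 12, crops included, and the job is handed in when it is done.

Besides the shell and the picture viewer there is one more tool, called in YAML: its name, and indented under it one key for each argument. jog_arm: Moves the arm, as the interface text tells. Its arguments: {"type":"object","properties":{"moves":{"type":"array","items":{"type":"array","items":{"type":"array","items":{"type":"number"}}}},"gripper":{"type":"number"},"squeeze":{"type":"number"}},"required":["moves"]}

```bash
mkdir -p pics; ls; cat > h.py <<'E'
import cv2, numpy as np
from cell import manip
from scipy.spatial.transform import Rotation as R
def snap(n):
    p=manip.camera_params(n); im,d=manip.camera(n); return im,d,p
def ray(p,uv,fish=False):
    x=(uv[0]-p["cx"])/p["fx"]; y=(uv[1]-p["cy"])/p["fy"]
    if fish:
        t=np.hypot(x,y); s=np.tan(t)/t if t>1e-9 else 1; x,y=x*s,y*s
    M=cv2.Rodrigues(np.array(p["rvec"],float))[0]; t=np.array(p["tvec"],float).ravel()
    return -M.T@t, M.T@np.array([x,y,1.])
def onplane(p,uv,z,fish=False):
    o,d=ray(p,uv,fish); return o+d*(z-o[2])/d[2]
def depthpt(p,uv,dep,fish=False):
    o,d=ray(p,uv,fish); return o+d*dep
def proj(p,X):
    return cv2.projectPoints(np.array(X,float).reshape(-1,1,3),np.array(p["rvec"],float),np.array(p["tvec"],float),np.array([[p["fx"],0,p["cx"]],[0,p["fy"],p["cy"]],[0,0,1]],float),None)[0].reshape(-1,2)
E
python3 - <<'E'
from h import *
for n in("scene","side"):
    im,d,p=snap(n); cv2.imwrite(f"pics/{n}0.png",im); np.savez(f"{n}0.npz",im=im,d=d,**p)
    print(n,p["fx"],ray(p,(p["cx"],p["cy"])))
s=manip.read_state(); print(s)
E
```

```text
pics
scene 582.3543682884551 (array([1534.93934576,  115.36150384, 1086.45250559]), array([-0.75654723, -0.07851244, -0.64920881]))
side 546.1718079887211 (array([ 310.07197796, -826.67973738,  981.88525031]), array([ 0.13855498,  0.70207259, -0.69849595]))
{'clock': 0.1, 'joints': array([ 1.13340558e+00,  3.00405298e-01,  1.52149656e+00, -2.84785320e-05,
        1.32070082e+00, -6.66098223e-02]), 'qd': array([-0.00131261,  0.00016727, -0.00137108,  0.0002563 , -0.00069457,
       -0.0006103 ]), 'effort': array([-6.89089684e-04, -5.32652414e+01, -3.53281224e+01,  7.08326837e-02,
        2.35768704e-02, -3.00318686e-05]), 'eef_pos': array([199.21478766, 512.43010256, 223.9581712 ]), 'eef_rot': array([ 3.10228786,  1.56978593, -1.98087499]), 'wrist_force': array([0.17593864, 0.29642025, 0.14053995]), 'moment': array([-0.01080272,  0.04773272,  0.03569869]), 'finger_gap': 94.0471724287745}
```

View pics/scene0.png

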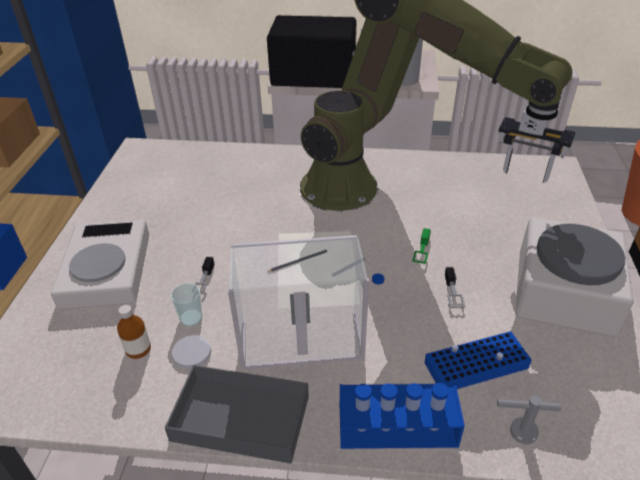

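View pics/side0.png

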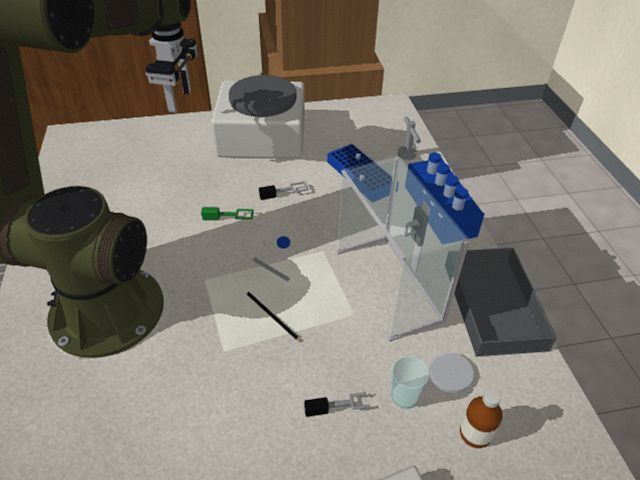

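The scene view shows a black key at (450,275), side (268,192). A second black tool is at scene (208,265), side (316,407), and a green look-alike is at scene (425,238). From the side view, the near tool (355,402) looks forked and the far one (295,188) looks closed, so I'll check both in close crops and measure.

```bash
python3 - <<'E'
from h import *
S={n:np.load(f"{n}0.npz") for n in("scene","side")}
def crop(n,x,y,w,h,W,H): return cv2.resize(S[n]["im"][y:y+h,x:x+w],(W,H),interpolation=cv2.INTER_CUBIC)
a=crop("side",250,170,80,40,400,200); b=crop("side",295,385,100,50,400,200)
c=crop("side",330,140,150,200,300,400); e=crop("scene",220,225,160,145,440,400)
top=np.hstack([a,b]); bot=np.hstack([c,e]); bot=cv2.copyMakeBorder(bot,0,0,0,60,cv2.BORDER_CONSTANT)
cv2.imwrite("pics/c1.png",np.vstack([top,bot]))
for n,(x,y,w,h) in {"scene":(430,262,40,50),"side":(255,178,65,25)}.items():
    s=S[n]; im=s["im"][y:y+h,x:x+w]; hsv=cv2.cvtColor(im,cv2.COLOR_BGR2HSV)
    m=(hsv[...,2]<60); ys,xs=np.nonzero(m); 
    nl,lab,st,ce=cv2.connectedComponentsWithStats(m.astype(np.uint8)); k=1+np.argmax(st[1:,4])
    q=ce[k]+[x,y]; print(n,"handle px",q,st[k],"z15:",onplane(s,q,15),"z22",onplane(s,q,22),"depth",depthpt(s,q,s["d"][int(q[1]),int(q[0])]))
E
```

```text
scene handle px [449.56060606 275.50757576] [ 15   6  10  18 132] z15: [397.96061756 326.39517032  15.        ] z22 [405.38871265 325.01644783  22.        ] depth [412.24623573 323.74362874  28.46231112]
side handle px [267.27748691 192.14136126] [  4   8  18  14 191] z15: [402.30058287 326.12336476  15.        ] z22 [401.63287154 317.77736743  22.        ] depth [401.01590521 310.06565261  28.46801114]
```

View pics/c1.png

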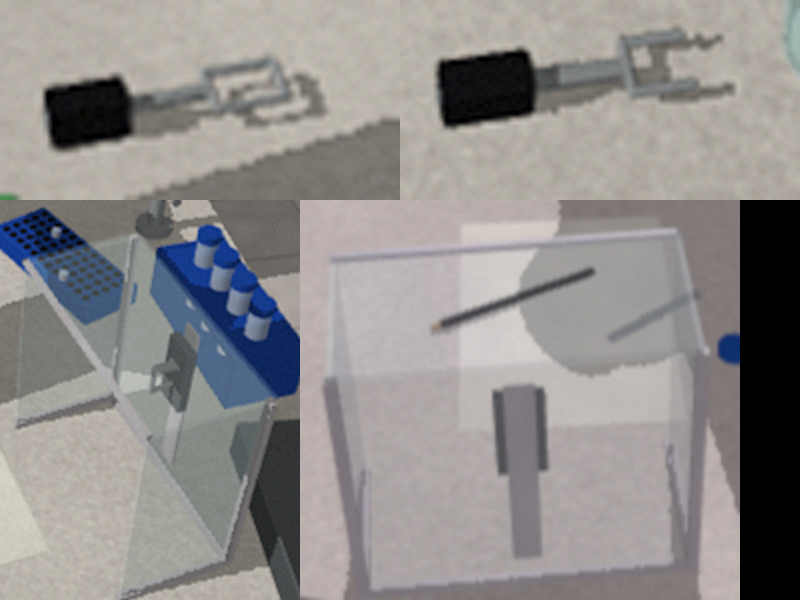

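The crops settle it. The left one (side ~ (268,192)) has the closed loop and is my key, and the right one (316,407) is the fork. Next I'll measure the key axis and the cabinet corners.

```bash
python3 - <<'E'
from h import *
S={n:np.load(f"{n}0.npz") for n in("scene","side")}
sc,sd=S["scene"],S["side"]
print("bar side",[onplane(sd,q,15).round(1) for q in((304,181.6),(307.8,189.4))])
# steel mask in scene
im=sc["im"][262:315,435:475]; cv2.imwrite("pics/k.png",cv2.resize(im,None,fx=8,fy=8,interpolation=cv2.INTER_CUBIC))
C={"f+":((358.2,236.6),(343,172)),"f-":((231.6,246.1),(410,262)),"b+":((367.3,279.5),(397,158)),"b-":((230.9,289.7),(465,240))}
L={"f+":(-95,140),"f-":(-95,-140),"b+":(45,140),"b-":(45,-140)}
for k,(a,b) in C.items(): print(k,onplane(sc,a,259).round(1),onplane(sd,b,259).round(1))
A=np.array([np.r_[L[k],0] for k in C],float)
for nm,B in (("scene",[onplane(sc,C[k][0],259) for k in C]),("side",[onplane(sd,C[k][1],259) for k in C])):
    B=np.array(B);ca,cb=A.mean(0),B.mean(0); r,e=R.align_vectors(B-cb,A-ca); print(nm,"orig",(cb-r.apply(ca)).round(1),"yaw",r.as_rotvec(degrees=True)[2],"res",e)
# hook strip pixels depth in scene/side
for n,qs in {"side":[(420,215),(418,225),(420,228),(412,232)],"scene":[(298,300),(295,310),(303,320)]}.items():
    for q in qs: print(n,q,depthpt(S[n],q,S[n]["d"][q[1],q[0]]).round(1))
E
```

```text
bar side [array([509.2, 353.8,  15. ]), array([513.8, 318.3,  15. ])]
f+ [549.6  86.1 259. ] [546.8  73.5 259. ]
f- [ 605.2 -185.8  259. ] [ 607.9 -203.4  259. ]
b+ [683.2 111.7 259. ] [675.5 101.6 259. ]
b- [ 736.  -158.3  259. ] [ 727.  -167.8  259. ]
scene orig [668.  -31.7 259. ] yaw 11.326311826111803 res 6.529536098802684
side orig [663.7 -43.7 259. ] yaw 12.164319066306703 res 14.773153809481576
side (420, 215) [665.5 -86.9 259.6]
side (418, 225) [ 651.7 -115.4  261.4]
side (420, 228) [ 655.3 -119.1  256.3]
side (412, 232) [ 635.1 -130.4  259.9]
scene (298, 300) [710.1 -28.3 214.3]
scene (295, 310) [713.2 -35.3 186.8]
scene (303, 320) [706.  -20.7 149.1]
```

View pics/k.png

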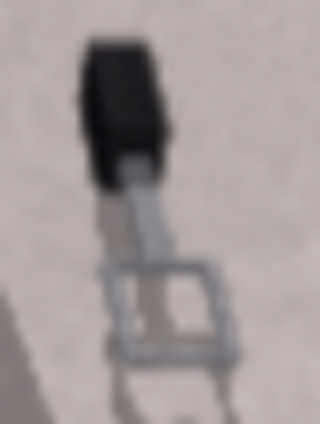

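```bash
python3 - <<'E'
from h import *
sc=np.load("scene0.npz")
for q in((450.6,306.7),(464,306.7),(457.3,306.6),(455.6,295.1)): print(onplane(sc,q,15).round(1))
print("handle top corners z30:",[onplane(sc,(435+a/8,262+b/8),30).round(1) for a,b in((88,42),(148,42),(95,150),(160,148))])
s=manip.read_state(); print(R.from_euler("xyz",s["eef_rot"]).as_matrix().round(3))
p=manip.camera_params("wrist"); print(p["fx"],p["cx"],p["cy"],ray(p,(p["cx"],p["cy"])))
E
```

```text
[511.  321.7  15. ]
[508.  354.9  15. ]
[509.2 338.3  15. ]
[469.2 337.   15. ]
handle top corners z30: [array([382.9, 316.1,  30. ]), array([381.2, 335.9,  30. ]), array([434.2, 315.3,  30. ]), array([431.4, 336.2,  30. ])]
[[-0.    -0.932  0.362]
 [-0.001  0.362  0.932]
 [-1.     0.    -0.001]]
371.64829954431775 320.6278703189428 237.00747988614137 (array([138.70312848, 537.48632649, 383.78358482]), array([ 0.21125261, -0.0848644 , -0.9737404 ]))
```

Both views agree: handle at about (402,327), bar at (510,337), so yaw is about 5.5°. Both are sensible against the 109 mm length. I'll hover over the key and refine with the wrist camera.

jog_arm:
  moves:
    - [[40,-37,0,0,0,5.4],[40,-37,0,0,0,5.4],[40,-37,-5,0,0,5.4],[40,-37,-5,0,0,5.4],[40,-37,-5,0,0,5.4]]
  gripper: 0

```text
clock: 0.6
eef_pos: [382.3, 340.5, 209.1]
eef_rot: [2.602, 1.568, -1.986]
wrist_force: [0.7, 0.5, 0.1]
finger_gap: 57.7
```

jog_arm:
  moves:
    - [[0,0,0,0,0,0],[0,0,0,0,0,0]]

```text
clock: 0.8
eef_pos: [385.5, 336.4, 208.1]
eef_rot: [2.493, 1.566, -2.097]
wrist_force: [0.2, 0.3, 0.9]
finger_gap: 47.2
```

```bash
python3 - <<'E'
from h import *
s=manip.read_state(); print(s["eef_pos"],R.from_euler("xyz",s["eef_rot"]).as_matrix().round(3).tolist(),s["joints"],s["wrist_force"])
im,d,p=snap("wrist"); cv2.imwrite("pics/w1.png",im); np.savez("w1.npz",im=im,d=d,**p)
E
```

```text
[385.48034852 336.35997569 208.06058524] [[-0.002, -0.993, -0.122], [-0.004, -0.122, 0.993], [-1.0, 0.003, -0.004]] [ 0.64670389  0.2312358   1.64702906 -0.00180925  1.2674411  -1.04546361] [0.2364014  0.25311497 0.86658912]
```

View pics/w1.png

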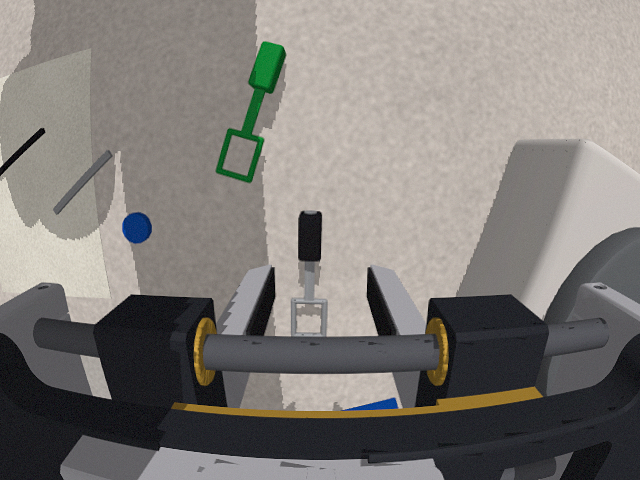

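The wrist view shows the key handle around (310,236) and the loop from (293,299) to (327,335). The green look-alike is at (267,65), clear of the fingers.

```bash
python3 - <<'E'
from h import *
w=np.load("w1.npz"); im=w["im"]
hsv=cv2.cvtColor(im,cv2.COLOR_BGR2HSV); sub=(hsv[200:270,290:335,2]<60).astype(np.uint8)
n,l,st,ce=cv2.connectedComponentsWithStats(sub); k=1+np.argmax(st[1:,4]); print(st[k],ce[k])
c=max(cv2.findContours((l==k).astype(np.uint8),0,1)[0],key=cv2.contourArea).reshape(-1,2)+[290,200]
P=np.array([onplane(w,q,30,True)[:2] for q in c.astype(float)]); 
box=cv2.minAreaRect(P.astype(np.float32)); print("handle z30",box)
top=[onplane(w,q,30,True).round(1) for q in((300,213),(321,213),(299,261),(321,261))]; print(top)
for nm,q in {"nearbarL":(293,299.5),"nearbarR":(326,299.5),"neck":(310,299),"shank":(309.5,265),"rail left":(292.5,320),"rail right":(325.5,320)}.items(): print(nm,onplane(w,q,15,True).round(1))
E
```

```text
[   8   11   24   50 1062] [19.51318267 36.64783427]
handle z30 ((399.19757080078125, 327.46832275390625), (47.000667572021484, 21.137815475463867), 5.0580315589904785)
[array([378.6, 316.3,  30. ]), array([376.2, 335.5,  30. ]), array([424.5, 320.4,  30. ]), array([421.9, 341.1,  30. ])]
nearbarL [471.  318.1  15. ]
nearbarR [466.7 351.7  15. ]
neck [468.2 335.4  15. ]
shank [431.9 330.8  15. ]
rail left [494.5 319.9  15. ]
rail right [490.  354.2  15. ]
```

jog_arm:
  moves:
    - [[6,-4,-30,0,0,-1],[5,-3,-40,0,0,0],[3,-2,-40,0,0,0],[0,0,-30,0,0,0],[0,0,0,0,0,0]]

```text
clock: 1.35
eef_pos: [395.6, 332.4, 65.2]
eef_rot: [-2.528, 1.569, -0.85]
wrist_force: [-0.4, 0.7, 0.5]
finger_gap: 46.6
```

```bash
python3 - <<'E'
from h import *
s=manip.read_state(); M=R.from_euler("xyz",s["eef_rot"]).as_matrix(); print(s["eef_pos"],M.round(3).tolist(),"jaw",np.degrees(np.arctan2(M[1,2],M[0,2])),s["wrist_force"])
E
```

```text
[395.55068324 332.37798701  65.23786722] [[0.001, -0.994, -0.107], [-0.001, -0.107, 0.994], [-1.0, -0.001, -0.001]] jaw 96.16776950448822 [-0.42972371  0.67725287  0.5329007 ]
```

jog_arm:
  moves:
    - [[5,-4,-15,0,0,0],[2,-2,-13,0,0,0],[0,0,-8,0,0,0],[0,0,-4,0,0,0],[0,0,0,0,0,0]]

```text
clock: 1.85
eef_pos: [402.3, 330.5, 28.3]
eef_rot: [-1.277, 1.566, 0.405]
wrist_force: [0.1, -0.5, 0.6]
finger_gap: 47.0
```

jog_arm:
  moves:
    - [[-2,-3,-4,0,0,0],[0,-1,-3,0,0,0],[0,0,-1,0,0,0],[0,0,0,0,0,0]]

```text
clock: 2.25
eef_pos: [400.5, 326.8, 21.3]
eef_rot: [-1.205, 1.563, 0.476]
wrist_force: [-0.7, -0.0, -0.1]
finger_gap: 47.1
```

jog_arm:
  moves:
    - [[0,1,0,0,0,0],[0,0,0,0,0,0],[0,0,0,0,0,0],[0,0,0,0,0,0],[0,0,0,0,0,0]]
  gripper: -1
  squeeze: 55

```text
clock: 2.75
eef_pos: [400.7, 328.0, 21.6]
eef_rot: [-1.196, 1.563, 0.485]
wrist_force: [0.6, 0.2, -0.2]
finger_gap: 21.5
```

jog_arm:
  moves:
    - [[0,0,0,0,0,0],[0,0,0,0,0,0],[0,0,10,0,0,0],[0,0,20,0,0,0],[0,0,30,0,0,0]]

```text
clock: 3.25
eef_pos: [398.8, 326.7, 80.9]
eef_rot: [-2.167, 1.57, -0.486]
wrist_force: [-0.2, 0.4, -0.8]
finger_gap: 21.8
```

```bash
python3 - <<'E'
from h import *
for n in("scene","side"):
    s=np.load(f"{n}0.npz"); d=s["d"]; v,u=np.mgrid[0:480,0:640]
    M=cv2.Rodrigues(s["rvec"])[0]; t=s["tvec"].ravel()
    X=(np.stack([(u-s["cx"])/s["fx"]*d,(v-s["cy"])/s["fy"]*d,d],-1)-t)@M
    ok=(d>0)&(X[...,0]>480)&(X[...,0]<800)&(abs(X[...,1]+40)<230)
    r=ok&(abs(X[...,2]-259)<8); P=X[r]; print(n,r.sum(),P[:,2].mean())
    if r.sum()>200:
        l=cv2.connectedComponentsWithStats(r.astype(np.uint8))[1]; k=np.bincount(l[l>0]).argmax(); Q=X[l==k]
        (c,sz,a)=cv2.minAreaRect(Q[:,:2].astype(np.float32)); print(c,sz,a,len(Q),cv2.boxPoints((c,sz,a)).round().tolist())
    b=ok&(X[...,2]>60)&(X[...,2]<235)&(X[...,0]>640)&(X[...,0]<760)
    P=X[b]; print("back pts",len(P))
    if len(P)>100:
        for _ in range(6):
            f=np.polyfit(P[:,1],P[:,0],1); e=P[:,0]-np.polyval(f,P[:,1]); P=P[abs(e)<max(4,1.5*e.std())]
        print("x=",f,"yaw",-np.degrees(np.arctan(f[0])),len(P),e.std())
    # strip: dark grey pixels in scene
    if n=="scene":
        g=s["im"].mean(2); sat=s["im"].max(2).astype(int)-s["im"].min(2)
        m=((g<95)&(sat<30)).astype(np.uint8); m[:,:280]=0;m[:,320:]=0;m[:285]=0;m[335:]=0
        ys,xs=np.nonzero(m); print("strip px",xs.min(),xs.max(),ys.min(),ys.max(),[ (y,xs[ys==y].min(),xs[ys==y].max()) for y in (296,304,312,320)])
        print(X[300,285:316].round().tolist()[::3])
E
```

```text
scene 6441 260.21484788525964
(640.38671875, -38.89044189453125) (147.8167724609375, 284.9964294433594) 11.556450843811035 6441 [[539.0, 86.0], [597.0, -193.0], [741.0, -164.0], [684.0, 116.0]]
back pts 7342
x= [-1.98207679e-01  7.02650298e+02] yaw 11.211155818203952 7227 1.593216605930162
strip px 291 308 294 323 [(296, np.int64(291), np.int64(307)), (304, np.int64(291), np.int64(308)), (312, np.int64(292), np.int64(308)), (320, np.int64(292), np.int64(308))]
[[713.0, -55.0, 215.0], [714.0, -48.0, 217.0], [711.0, -43.0, 214.0], [712.0, -36.0, 216.0], [707.0, -31.0, 210.0], [708.0, -25.0, 212.0], [706.0, -19.0, 211.0], [705.0, -13.0, 210.0], [703.0, -6.0, 209.0], [704.0, -0.0, 210.0], [701.0, 6.0, 208.0]]
side 6709 258.3107342361157
(640.6295166015625, -41.108551025390625) (143.92453002929688, 285.7405090332031) 10.96422290802002 6709 [[543.0, 85.0], [597.0, -195.0], [738.0, -168.0], [684.0, 113.0]]
back pts 2304
x= [   4.86647678 1535.00761413] yaw -78.38807281503763 1093 2.306454559531266
```

jog_arm:
  moves:
    - [[5,-30,30,0.8,-7.5,0],[5,-30,30,0.8,-7.5,0],[5,-30,20,0.8,-7.5,0],[0,-30,10,0.8,-7.5,0],[0,-30,0,0.8,-7.5,0]]

```text
clock: 3.75
eef_pos: [416.7, 175.5, 182.4]
eef_rot: [-1.571, 0.88, 0.113]
wrist_force: [2.1, -1.0, -1.2]
finger_gap: 21.6
```

jog_arm:
  moves:
    - [[0,-45,-8,0,-4,1.2],[0,-45,-8,0,-2,1.2],[5,-45,-8,0,0,1.2],[5,-45,-8,0,0,1.2],[5,-35,0,0,0,0]]

```text
clock: 4.25
eef_pos: [416.2, 75.3, 161.1]
eef_rot: [-1.574, 0.84, 0.157]
wrist_force: [-0.8, -0.6, -0.7]
finger_gap: 21.8
```

jog_arm:
  moves:
    - [[0,0,0,0,0,0],[0,0,0,0,0,0]]

```text
clock: 4.45
eef_pos: [416.4, 73.9, 162.0]
eef_rot: [-1.574, 0.839, 0.154]
wrist_force: [-0.3, 0.8, -1.6]
finger_gap: 21.5
```

```bash
cat >> h.py <<'E'
O=np.array([665.,-35.1,0]); YAW=np.radians(11.3); C=R.from_euler("z",YAW)
def rep(off=(6.5,-109,0)):
    s=manip.read_state(); r=R.from_euler("xyz",s["eef_rot"]); P=s["eef_pos"]; b=P+r.apply(off)
    print("t",round(s["clock"],2),"tcp",P.round(1),"rpy deg",np.degrees(s["eef_rot"]).round(1),"tcpCab",C.inv().apply(P-O).round(1),"barCab",C.inv().apply(b-O).round(1),"Fcab",C.inv().apply(s["wrist_force"]).round(2),"mom",C.inv().apply(s["moment"]).round(2),"gap",round(s["finger_gap"],1)); return s
E
python3 - <<'E'
from h import *
s=rep(); print(s["joints"].round(2))
im,d,p=snap("wrist"); cv2.imwrite("pics/w2.png",im); np.savez("w2.npz",im=im,d=d,**p)
E
```

```text
t 4.45 tcp [416.4  73.9 162. ] rpy deg [-90.2  48.1   8.8] tcpCab [-222.4  155.6  162. ] barCab [-137.1  152.3  230. ] Fcab [-0.15  0.85 -1.64] mom [0.08 0.43 0.02] gap 21.5
[ 0.05 -0.23  2.39  0.29  0.26 -1.93]
```

View pics/w2.png

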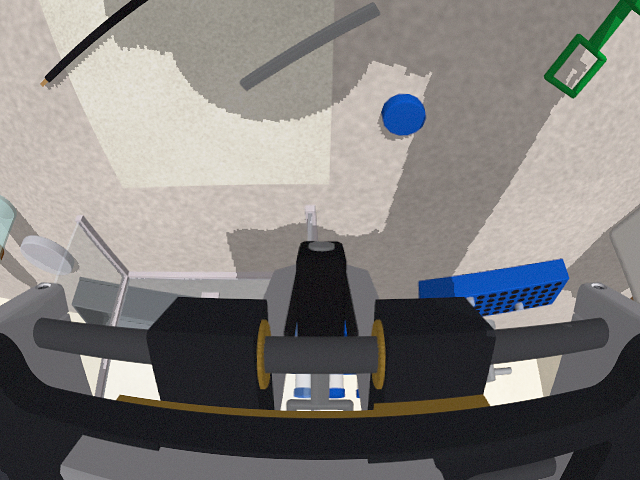

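The wrist view mostly shows the gripped handle at (320,260), with the loop hidden behind it. The hand hides the hook too, so I'll work from the fixed-camera cabinet pose, where both views agree to within 2 mm. Moving to the front of the mouth now.

jog_arm:
  moves:
    - [[15,-40,0,0,0,0],[15,-40,0,0,0,0],[10,-40,-5,0,0,0],[5,-30,-5,0,0,0],[0,0,0,0,0,0]]

```text
clock: 5.0
eef_pos: [451.1, -27.4, 166.0]
eef_rot: [-1.577, 0.876, 0.125]
wrist_force: [-0.4, 0.4, -1.1]
finger_gap: 21.6
```

```bash
python3 - <<'E'
from h import *
s=rep(); print(s["joints"].round(2))
E
```

```text
t 5.0 tcp [451.1 -27.4 166. ] rpy deg [-90.4  50.2   7.1] tcpCab [-208.2   49.5  166. ] barCab [-120.5   43.8  230.8] Fcab [-0.35  0.43 -1.1 ] mom [ 0.09  0.42 -0.  ] gap 21.6
[-0.29 -0.13  2.29  0.68  0.42 -2.54]
```

Joint 6 is at its limit here (-2.54), so before going further I'll fit the arm's kinematics from readings and plan a feasible path.

```bash
cat > kin.py <<'E'
from h import *
from scipy.optimize import least_squares
def fk(q,k):
    a1,d1,L2,a3,d4,d6=k
    A=R.from_euler("z",q[0])*R.from_euler("y",q[1]); p=R.from_euler("z",q[0]).apply([a1,0,d1])+A.apply([0,0,L2])
    B=A*R.from_euler("y",q[2]); p=p+B.apply([a3,0,d4]); D=B*R.from_euler("z",q[3])*R.from_euler("y",q[4])*R.from_euler("z",q[5])
    return p+D.apply([0,0,d6]),D
J=[[1.13340558,.300405298,1.52149656,0,1.32070082,-.0666],[0.64670389,0.2312358,1.64702906,-0.00180925,1.2674411,-1.04546361],[.05,-.23,2.39,.29,.26,-1.93]]
P=[[199.21,512.43,223.96],[385.48,336.36,208.06],[416.4,73.9,162]]
s=manip.read_state(); J.append(s["joints"]);P.append(s["eef_pos"])
Wt=[1,1,.2,1]
f=least_squares(lambda k:np.concatenate([(fk(q,k)[0]-p)*w for q,p,w in zip(J,P,Wt)]),[0,300,350,0,350,250])
K=f.x
T=fk(s["joints"],K)[1].inv()*R.from_euler("xyz",s["eef_rot"]) # tool offset rotation
LO=np.array([-3.03,-.79,.23,-1.04,0,-2.55]);HI=np.array([3.03,2.21,2.52,4.18,3.07,2.55])
def ik(p,r,q0):
    def e(q):
        a,D=fk(q,K); return np.r_[(a-p)/100,((D*T).inv()*r).as_rotvec()*2]
    best=None
    for q in [q0]+[np.random.default_rng(i).uniform(np.maximum(LO,-1),np.minimum(HI,2.5)) for i in range(6)]:
        g=least_squares(e,np.clip(q,LO+1e-3,HI-1e-3),bounds=(LO,HI))
        if best is None or g.cost<best.cost-1e-9: best=g
    return best.x,best.cost
def tcp(bar,tilt,yaw=0,off=(6.5,-109,0),flip=False):  # bar in cabinet; tilt=approach angle below horizontal (deg)
    r=C*R.from_euler("xyz",[-90,tilt,yaw],degrees=True)
    p=O+C.apply(bar)-r.apply(off)
    return p,(r*R.from_euler("x",180,degrees=True) if flip else r)
E
python3 - <<'E'
from kin import *
print(K.round(1),"res",[np.linalg.norm(fk(q,K)[0]-p).round(2) for q,p in zip(J,P)])
print("T",T.as_matrix().round(2).tolist(), (fk(J[1],K)[1]*T).as_euler("xyz").round(3))
for flip in(0,1):
  for tilt in(45,55,65):
    for bar in((-130,0,225),(-60,0,222),(14,0,222),(14,0,163),):
        p,r=tcp(bar,tilt,flip=flip); q,c=ik(p,r,s["joints"]); print(flip,tilt,bar,p.round(0),q.round(2),"cost %.1e"%c)
E
```

```text
[-180.9  -37.4  701.5 -109.3  516.7  385.7] res [np.float64(37.0), np.float64(37.4), np.float64(27.88), np.float64(2.84)]
T [[-0.0, 0.0, -1.0], [-0.0, 1.0, 0.0], [1.0, 0.0, -0.0]] [ 2.493  1.566 -2.097]
0 45 (-130, 0, 225) [457. -77. 153.] [-0.33 -0.11  2.29  0.63  0.38 -2.55] cost 5.3e-02
0 45 (-60, 0, 222) [526. -63. 150.] [-0.26 -0.02  2.22  0.68  0.34 -2.55] cost 3.3e-02
0 45 (14, 0, 222) [599. -48. 150.] [-0.21  0.08  2.13  0.72  0.32 -2.55] cost 1.8e-02
0 45 (14, 0, 163) [599. -48.  91.] [-0.28  0.12  2.3   1.8   0.33  2.55] cost 1.1e-02
0 55 (-130, 0, 225) [446. -79. 168.] [-0.42 -0.08  2.19  0.54  0.6  -2.55] cost 4.7e-03
0 55 (-60, 0, 222) [515. -65. 165.] [-0.34  0.    2.13  0.59  0.55 -2.55] cost 3.3e-05
0 55 (14, 0, 222) [588. -51. 165.] [-0.25  0.1   2.03  0.53  0.51 -2.42] cost 1.4e-20
0 55 (14, 0, 163) [588. -51. 106.] [-0.25  0.13  2.11  0.65  0.41 -2.55] cost 1.5e-05
0 65 (-130, 0, 225) [438. -80. 185.] [-0.38 -0.04  2.07  0.34  0.77 -2.36] cost 2.8e-28
0 65 (-60, 0, 222) [507. -67. 182.] [-0.28  0.04  1.99  0.29  0.74 -2.22] cost 3.0e-20
0 65 (14, 0, 222) [579. -52.
[... 484 characters left out ...]
.8e-30
1 55 (-130, 0, 225) [446. -79. 168.] [-0.49 -0.08  2.2   0.66  0.63  0.42] cost 2.0e-30
1 55 (-60, 0, 222) [515. -65. 165.] [-0.35  0.    2.13  0.6   0.55  0.58] cost 4.6e-22
1 55 (14, 0, 222) [588. -51. 165.] [-0.25  0.1   2.03  0.53  0.51  0.73] cost 6.7e-30
1 55 (14, 0, 163) [588. -51. 106.] [-0.25  0.13  2.11  0.66  0.41  0.58] cost 4.8e-19
1 65 (-130, 0, 225) [438. -80. 185.] [-0.38 -0.04  2.07  0.34  0.77  0.79] cost 4.3e-28
1 65 (-60, 0, 222) [507. -67. 182.] [-0.28  0.04  1.99  0.29  0.74  0.92] cost 2.7e-30
1 65 (14, 0, 222) [579. -52. 182.] [-0.2   0.14  1.88  0.25  0.73  1.02] cost 1.7e-27
1 65 (14, 0, 163) [579. -52. 123.] [-0.2   0.16  1.97  0.28  0.62  0.98] cost 4.0e-27
```

```bash
python3 - <<'E'
import re
t=open("kin.py").read()
t=t.replace("a1,d1,L2,a3,d4,d6=k","a1,d1,L2,a3,d4,d6,a5,y0=k").replace("return p+D.apply([0,0,d6]),D","return p+(B*R.from_euler('z',q[3])*R.from_euler('y',q[4])).apply([a5,y0,d6]),D").replace("[0,300,350,0,350,250]","[0,300,350,0,350,250,0,0]")
open("kin.py","w").write(t)
E
cat > chk.py <<'E'
from kin import *
print(K.round(1),"res",[np.linalg.norm(fk(q,K)[0]-p).round(2) for q,p in zip(J,P)])
for flip in(0,1):
  for tilt in(45,52,60):
    for bar in((-130,0,225),(-60,0,222),(14,0,222),(14,0,163),):
        p,r=tcp(bar,tilt,flip=flip); q,c=ik(p,r,s["joints"]); print(flip,tilt,bar,p.round(0),q.round(2),"cost %.1e"%c)
E
python3 chk.py
```

```text
[ 26.5 317.  372.5 108.9 481.1 223.   26.6  36.4] res [np.float64(0.84), np.float64(1.0), np.float64(15.27), np.float64(0.79)]
0 45 (-130, 0, 225) [457. -77. 153.] [-0.4   0.06  2.36  1.72  0.42  2.55] cost 1.9e-02
0 45 (-60, 0, 222) [526. -63. 150.] [-0.28  0.2   2.21  1.81  0.33  2.55] cost 1.9e-02
0 45 (14, 0, 222) [599. -48. 150.] [-0.23  0.28  1.9   0.7   0.37 -2.55] cost 1.7e-02
0 45 (14, 0, 163) [599. -48.  91.] [-0.2   0.47  1.98  1.86  0.29  2.55] cost 2.2e-03
0 52 (-130, 0, 225) [449. -78. 163.] [-0.4  -0.09  2.21  0.57  0.54 -2.55] cost 1.3e-02
0 52 (-60, 0, 222) [518. -64. 160.] [-0.32  0.1   2.06  0.62  0.49 -2.55] cost 3.2e-03
0 52 (14, 0, 222) [591. -50. 160.] [-0.26  0.26  1.88  0.64  0.48 -2.52] cost 4.3e-30
0 52 (14, 0, 163) [591. -50. 101.] [-0.24  0.38  1.87  0.66  0.38 -2.55] cost 4.5e-03
0 60 (-130, 0, 225) [442. -80. 176.] [-0.42 -0.1   2.17  0.47  0.69 -2.49] cost 8.9e-24
0 60 (-60, 0, 222) [510. -66. 173.] [-0.32  0.07  1.99  0.42  0.65 -2.37] cost 1.2e-26
0 60 (14, 0, 222) [583. -51. 173.] [-0.24  0.24  1.8   0.36  0.65 -2.24] cost 1.3e-24
0 60 (14, 0, 163) 
[... 408 characters left out ...]
.3e-27
1 52 (-130, 0, 225) [449. -78. 163.] [-0.45 -0.06  2.25  0.8   0.54  0.31] cost 3.0e-19
1 52 (-60, 0, 222) [518. -64. 160.] [-0.34  0.11  2.08  0.74  0.49  0.45] cost 7.5e-28
1 52 (14, 0, 222) [591. -50. 160.] [-0.26  0.26  1.88  0.64  0.48  0.62] cost 8.3e-23
1 52 (14, 0, 163) [591. -50. 101.] [-0.26  0.4   1.9   0.87  0.36  0.36] cost 3.7e-26
1 60 (-130, 0, 225) [442. -80. 176.] [-0.42 -0.1   2.17  0.47  0.69  0.65] cost 2.0e-30
1 60 (-60, 0, 222) [510. -66. 173.] [-0.32  0.07  1.99  0.42  0.65  0.77] cost 2.2e-19
1 60 (14, 0, 222) [583. -51. 173.] [-0.24  0.24  1.8   0.36  0.65  0.9 ] cost 8.3e-24
1 60 (14, 0, 163) [583. -51. 114.] [-0.24  0.36  1.82  0.43  0.53  0.8 ] cost 1.2e-24
```

The fit shows that with this grasp, joint 6 hits its limit at a 45° tilt inside the cabinet. With the hand turned half a turn about its axis, joint 6 stays around 0, well clear of its limits. I'll lay the key back on its clear spot and take it again with the hand flipped.

jog_arm:
  moves:
    - [[-8,45,0,0,0,0],[-8,45,0,-1,8,0],[-8,45,0,-1,8,0],[-8,45,0,-1,8,0],[-8,45,-10,-1,8,0]]

```text
clock: 5.5
eef_pos: [420.9, 141.4, 153.7]
eef_rot: [-1.469, 1.274, 0.239]
wrist_force: [0.7, -1.1, -0.7]
finger_gap: 21.5
```

jog_arm:
  moves:
    - [[0,45,-20,-1,8,0],[0,45,-20,0,0,0],[0,30,-20,0,0,0],[0,0,0,0,0,0]]

```text
clock: 5.9
eef_pos: [417.5, 273.2, 92.1]
eef_rot: [-1.415, 1.418, 0.297]
wrist_force: [-0.2, -0.8, -0.5]
finger_gap: 21.8
```

```bash
cat >> h.py <<'E'
def goal(p,r,s=None):
    s=s or manip.read_state(); q=R.from_euler("xyz",s["eef_rot"]); print("need d",(np.array(p)-s["eef_pos"]).round(1),"turn deg",np.degrees((r*q.inv()).as_rotvec()).round(1),"joints",s["joints"].round(2),"F",s["wrist_force"].round(1))
E
python3 - <<'E'
from h import *
rep(); goal([401,328,80],R.from_euler("z",6,degrees=True)*R.from_euler("xyz",[-90,90,0],degrees=True))
E
```

```text
t 5.9 tcp [417.5 273.2  92.1] rpy deg [-81.1  81.2  17. ] tcpCab [-182.3  350.9   92.1] barCab [-73.7 344.8 102.2] Fcab [-0.35 -0.71 -0.52] mom [ 0.04  0.16 -0.01] gap 21.8
need d [-16.5  54.8 -12.1] turn deg [-2.4  8.4 -2.1] joints [ 0.52  0.28  1.9  -0.05  0.82 -1.16] F [-0.2 -0.8 -0.5]
```

jog_arm:
  moves:
    - [[-8,28,-6,-1.2,4,-1],[-8,27,-6,-1.2,4.4,-1],[0,0,-10,0,0,0],[0,0,-10,0,0,0],[0,0,0,0,0,0]]

```text
clock: 6.4
eef_pos: [397.4, 331.3, 59.1]
eef_rot: [-3.11, 1.564, -1.429]
wrist_force: [-0.8, -1.1, -1.5]
finger_gap: 21.6
```

```bash
python3 - <<'E'
from h import *
goal([401,328,22],R.from_euler("z",6,degrees=True)*R.from_euler("xyz",[-90,90,0],degrees=True))
E
```

```text
need d [  3.6  -3.3 -37.1] turn deg [ 0.4  0.1 -0.3] joints [ 0.63  0.43  1.76 -0.01  0.95 -1.05] F [-0.8 -1.1 -1.5]
```

jog_arm:
  moves:
    - [[3,-3,-12,0,0,0],[0,0,-9,0,0,0],[0,0,-6,0,0,0],[0,0,-4,0,0,0],[0,0,0,0,0,0]]

```text
clock: 6.9
eef_pos: [401.0, 325.8, 26.2]
eef_rot: [-2.784, 1.564, -1.106]
wrist_force: [0.3, 0.1, -1.5]
finger_gap: 21.6
```

jog_arm:
  moves:
    - [[0,0,-2,0,0,0],[0,0,0,0,0,0]]

```text
clock: 7.1
eef_pos: [401.2, 325.8, 24.3]
eef_rot: [-2.714, 1.564, -1.036]
wrist_force: [0.0, -0.4, -1.9]
finger_gap: 21.6
```

jog_arm:
  moves:
    - [[0,0,-2.5,0,0,0],[0,0,0,0,0,0]]

```text
clock: 7.3
eef_pos: [401.5, 326.0, 22.0]
eef_rot: [-2.576, 1.564, -0.898]
wrist_force: [-0.3, 0.1, -0.5]
finger_gap: 21.4
```

jog_arm:
  moves:
    - [[0,0,0,0,0,0],[0,0,0,0,0,0],[0,0,0,0,0,0]]
  gripper: 0

```text
clock: 7.6
eef_pos: [401.7, 326.3, 22.5]
eef_rot: [-2.455, 1.563, -0.777]
wrist_force: [0.4, -0.3, -0.6]
finger_gap: 42.0
```

jog_arm:
  moves:
    - [[0,0,25,0,0,0],[0,0,30,0,0,8.5],[0,0,0,0,0,8.5],[0,0,0,0,0,8.5],[0,0,0,0,0,8.5]]

```text
clock: 8.1
eef_pos: [401.7, 326.3, 80.2]
eef_rot: [-2.496, 1.561, -0.214]
wrist_force: [-0.6, -0.0, 0.7]
finger_gap: 47.0
```

```bash
python3 - <<'E'
from h import *
rep(); goal([401,328,80],R.from_euler("z",6,degrees=True)*R.from_euler("xyz",[90,90,0],degrees=True))
E
```

```text
t 8.1 tcp [401.7 326.3  80.2] rpy deg [-143.    89.4  -12.3] tcpCab [-187.4  406.    80.2] barCab [-92.4 459.5  74.4] Fcab [-0.56  0.11  0.68] mom [ 0.1   0.   -0.01] gap 47.0
need d [-0.7  1.7 -0.2] turn deg [ -0.6   0.4 145.3] joints [ 0.61  0.4   1.76 -0.01  0.98 -1.66] F [-0.6 -0.   0.7]
```

Joint 6 falls with +z turns, so I'll go the other way round.

jog_arm:
  moves:
    - [[0,0,5,0,0,-8.5],[0,0,0,0,0,-8.5],[0,0,0,0,0,-8.5],[0,0,0,0,0,-8.5],[0,0,0,0,0,-8.5]]

```text
clock: 8.6
eef_pos: [401.9, 326.5, 86.3]
eef_rot: [-2.371, 1.561, -0.827]
wrist_force: [0.3, 0.6, 0.1]
finger_gap: 46.9
```

jog_arm:
  moves:
    - [[0,0,0,0,0,-8.5],[0,0,0,0,0,-8.5],[0,0,0,0,0,-8.5],[0,0,0,0,0,-8.5],[0,0,0,0,0,-8.5]]

```text
clock: 9.1
eef_pos: [402.0, 326.6, 86.8]
eef_rot: [-2.287, 1.561, -1.493]
wrist_force: [-0.2, 0.8, -0.5]
finger_gap: 46.8
```

jog_arm:
  moves:
    - [[0,0,0,0,0,-8.5],[0,0,0,0,0,-8.5],[0,0,0,0,0,-8.5],[0,0,0,0,0,-8.5],[0,0,0,0,0,-8.5]]

```text
clock: 9.6
eef_pos: [402.1, 326.7, 87.3]
eef_rot: [-2.24, 1.561, -2.196]
wrist_force: [-0.4, -0.3, -0.9]
finger_gap: 46.9
```

jog_arm:
  moves:
    - [[0,0,0,0,0,-8.5],[0,0,0,0,0,-8.5],[0,0,0,0,0,-8.5],[0,0,0,0,0,-8.5],[0,0,0,0,0,-8.5]]

```text
clock: 10.1
eef_pos: [402.2, 326.9, 87.8]
eef_rot: [-2.253, 1.562, -2.96]
wrist_force: [0.7, 0.1, 0.6]
finger_gap: 47.5
```

jog_arm:
  moves:
    - [[0,0,0,0,0,-8.5],[0,0,0,0,0,-8.5],[0,0,0,0,0,-8.5],[0,0,0,0,0,-8.5],[0,0,0,0,0,0]]

```text
clock: 10.6
eef_pos: [402.3, 326.9, 88.3]
eef_rot: [-2.318, 1.563, 2.656]
wrist_force: [-1.0, -0.4, -0.6]
finger_gap: 47.3
```

```bash
python3 - <<'E'
from h import *
rep(); goal([401,328,80],R.from_euler("z",6,degrees=True)*R.from_euler("xyz",[90,90,0],degrees=True))
E
```

```text
t 10.6 tcp [402.3 326.9  88.3] rpy deg [-132.8   89.5  152.2] tcpCab [-186.7  406.5   88.3] barCab [-295.5  399.5   82.5] Fcab [-1.05 -0.2  -0.58] mom [-0.01  0.12  0.02] gap 47.3
need d [-1.3  1.1 -8.3] turn deg [-0.3 -0.4 -9. ] joints [0.61 0.39 1.74 0.01 1.01 1.91] F [-1.  -0.4 -0.6]
```

jog_arm:
  moves:
    - [[0,0,-15,0,0,-4.5],[0,0,-20,0,0,-4.5],[0,0,-15,0,0,0],[0,0,-8,0,0,0],[0,0,0,0,0,0]]

```text
clock: 11.1
eef_pos: [402.7, 327.3, 29.5]
eef_rot: [-2.621, 1.563, 2.211]
wrist_force: [-0.5, -0.6, -0.5]
finger_gap: 46.8
```

```bash
python3 - <<'E'
from h import *
goal([401.5,326.5,21],R.from_euler("z",6,degrees=True)*R.from_euler("xyz",[90,90,0],degrees=True))
E
```

```text
need d [-1.2 -0.8 -8.5] turn deg [-0.3 -0.3 -0.9] joints [0.61 0.48 1.77 0.01 0.88 2.05] F [-0.5 -0.6 -0.5]
```

jog_arm:
  moves:
    - [[-1,-1,-4,0,0,-1],[0,0,-3,0,0,0],[0,0,-2,0,0,0],[0,0,0,0,0,0]]

```text
clock: 11.5
eef_pos: [402.4, 326.8, 21.5]
eef_rot: [-2.944, 1.563, 1.873]
wrist_force: [0.1, -0.2, -0.1]
finger_gap: 46.8
```

jog_arm:
  moves:
    - [[0,0,0,0,0,0],[0,0,0,0,0,0],[0,0,0,0,0,0],[0,0,0,0,0,0],[0,0,0,0,0,0]]
  gripper: -1
  squeeze: 58

```text
clock: 12.0
eef_pos: [402.7, 326.9, 22.2]
eef_rot: [-3.073, 1.563, 1.745]
wrist_force: [0.8, 0.1, -1.2]
finger_gap: 21.7
```

jog_arm:
  moves:
    - [[0,0,0,0,0,0],[0,0,10,0,0,0],[0,0,20,0,0,0],[0,0,30,0,0,0]]

```text
clock: 12.4
eef_pos: [400.8, 325.6, 81.5]
eef_rot: [-2.151, 1.562, 2.667]
wrist_force: [0.8, 0.3, -1.2]
finger_gap: 21.4
```

```bash
python3 - <<'E'
from h import *
rep((6,109,0)); goal([401.5,326.5,21],R.from_euler("z",6,degrees=True)*R.from_euler("xyz",[90,90,0],degrees=True))
E
```

```text
t 12.4 tcp [400.8 325.6  81.5] rpy deg [-123.3   89.5  152.8] tcpCab [-188.4  405.5   81.5] barCab [-79.9 395.5  74.7] Fcab [ 0.84  0.13 -1.15] mom [0.   0.16 0.02] gap 21.4
need d [  0.7   0.9 -60.5] turn deg [-0.2 -0.4 -0. ] joints [0.61 0.4  1.75 0.01 1.   2.07] F [ 0.8  0.3 -1.2]
```

```bash
python3 - <<'E'
from kin import *
OFF=(7,-108,0)
for b,t in (((-140,0,215),60),((-120,0,222),45)):
    p,r=tcp(b,t,off=OFF,flip=1); print(p.round(1)); goal(p,R.from_matrix(r.as_matrix()))
E
```

```text
[432.6 -81.5 167.1]
need d [  31.8 -407.2   85.6] turn deg [  4.3 -30.1   5.1] joints [0.61 0.4  1.75 0.01 1.   2.07] F [ 0.8  0.3 -1.2]
[467.6 -74.5 150.6]
need d [  66.8 -400.2   69.1] turn deg [  6.6 -44.9   4.9] joints [0.61 0.4  1.75 0.01 1.   2.07] F [ 0.8  0.3 -1.2]
```

jog_arm:
  moves:
    - [[-10,-40,20,0.5,-6,0],[-10,-45,20,0.5,-6,0],[-10,-45,20,0.5,-6,0],[0,-45,20,0.5,-6,0],[0,-45,10,0.5,-6,0]]

```text
clock: 12.9
eef_pos: [372.2, 105.8, 178.9]
eef_rot: [1.554, 1.026, 0.096]
wrist_force: [1.5, -1.1, -0.4]
finger_gap: 21.9
```

```bash
python3 - <<'E'
from kin import *
OFF=(7,-108,0)
rep((7,108,0))
for b,t in (((-140,0,215),60),((-120,0,222),45)):
    p,r=tcp(b,t,off=OFF,flip=1); goal(p,r)
E
```

```text
t 12.9 tcp [372.2 105.8 178.9] rpy deg [89.  58.8  5.5] tcpCab [-259.5  195.5  178.9] barCab [-163.9  187.6  228.9] Fcab [ 1.21 -1.37 -0.35] mom [ 0.05  0.44 -0.02] gap 21.9
need d [  60.4 -187.3  -11.9] turn deg [0.3 1.3 5. ] joints [ 0.23 -0.31  2.33 -0.12  0.58  1.77] F [ 1.5 -1.1 -0.4]
need d [  95.4 -180.3  -28.4] turn deg [  2.6 -13.5   5. ] joints [ 0.23 -0.31  2.33 -0.12  0.58  1.77] F [ 1.5 -1.1 -0.4]
```

jog_arm:
  moves:
    - [[15,-40,0,0,0,1],[15,-40,0,0,0,1],[15,-40,0,0,0,1],[15,-40,-5,0,0,1],[0,-20,-5,0,0,1]]

```text
clock: 13.4
eef_pos: [418.7, -42.5, 174.0]
eef_rot: [1.549, 1.02, 0.165]
wrist_force: [0.7, -0.9, -2.6]
finger_gap: 21.8
```

```bash
python3 - <<'E'
from kin import *
OFF=(7,-108,0)
rep((7,108,0)); 
for b,t in (((-140,0,215),60),((-120,0,222),45)):
    p,r=tcp(b,t,off=OFF,flip=1); goal(p,r); print(ik(p,r,s["joints"]))
E
```

```text
t 13.4 tcp [418.7 -42.5 174. ] rpy deg [88.7 58.4  9.5] tcpCab [-243.   41.  174.] barCab [-147.3   40.4  224.5] Fcab [ 0.46 -1.03 -2.55] mom [0.12 0.54 0.  ] gap 21.8
need d [ 13.9 -39.1  -6.9] turn deg [0.4 1.7 0.7] joints [-0.34 -0.19  2.26  0.45  0.63  0.74] F [ 0.7 -0.9 -2.6]
(array([-0.44045884, -0.10745662,  2.20508294,  0.49866852,  0.67180523,
        0.59737472]), np.float64(4.907474604404475e-24))
need d [ 48.9 -32.1 -23.4] turn deg [  3.2 -13.1   0.8] joints [-0.34 -0.19  2.26  0.45  0.63  0.74] F [ 0.7 -0.9 -2.6]
(array([-0.42932627, -0.05702898,  2.3475931 ,  1.21490024,  0.45819793,
       -0.08014492]), np.float64(3.7998690247397493e-31))
```

jog_arm:
  moves:
    - [[8,-12,-6,0.8,-3.3,0.2],[10,-10,-6,0.8,-3.3,0.2],[10,-10,-6,0.8,-3.3,0.2],[10,0,-6,0.8,-3.3,0.2],[0,0,0,0,0,0]]

```text
clock: 13.9
eef_pos: [458.2, -79.6, 152.9]
eef_rot: [1.564, 0.77, 0.187]
wrist_force: [-0.2, 0.5, -1.0]
finger_gap: 21.4
```

```bash
python3 - <<'E'
from kin import *
OFF=(7,-108,0)
rep((7,108,0)); 
for b,t in (((-110,0,221),45),((-60,0,221),45)):
    p,r=tcp(b,t,off=OFF,flip=1); goal(p,r)
print("res now",fk(s["joints"],K)[0]-s["eef_pos"])
im,d,p=snap("wrist"); cv2.imwrite("pics/w3.png",im); np.savez("w3.npz",im=im,d=d,**p)
E
```

```text
t 13.9 tcp [458.2 -79.6 152.9] rpy deg [89.6 44.1 10.7] tcpCab [-211.6   -3.1  152.9] barCab [-131.3   -3.2  225.6] Fcab [-0.06  0.49 -0.96] mom [0.08 0.63 0.  ] gap 21.4
need d [19.2  7.  -3.4] turn deg [0.1 0.9 0.3] joints [-0.5  -0.04  2.31  1.19  0.52 -0.1 ] F [-0.2  0.5 -1. ]
need d [68.3 16.8 -3.4] turn deg [0.1 0.9 0.3] joints [-0.5  -0.04  2.31  1.19  0.52 -0.1 ] F [-0.2  0.5 -1. ]
res now [ 0.02160032 -0.89403267  0.7513913 ]
```

View pics/w3.png

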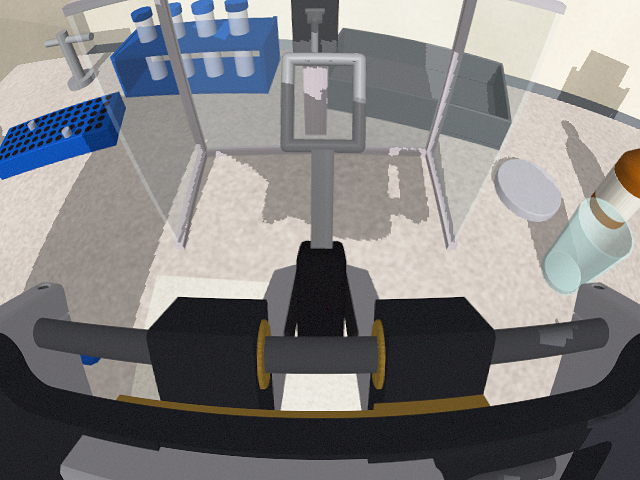

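The wrist camera now sees the hook: keeper and tip at about (315,15), the prong line down to (315,50), and the loop's end bar at about (323,58) below it. I'll cast those pixels onto the planes x_cab=0 and x_cab=bar to check the alignment.

```bash
python3 - <<'E'
from h import *
w=np.load("w3.npz")
def onx(uv,x):
    o,d=ray(w,uv,True); o=C.inv().apply(o-O); d=C.inv().apply(d); return (o+d*(x-o[0])/d[0]).round(1)
print("cam cab",C.inv().apply(ray(w,(320,240),True)[0]-O).round(1))
for q in((315,10),(315,18),(315,25),(315,50)): print(q,"x=0:",onx(q,0),"x=-3",onx(q,-3))
for q in((292,40),(337,40)): print("strip",q,onx(q,25))
for q in((284,58),(362,58),(323,58),(323,53),(323,64)): print("bar",q,onx(q,-131))
c=cv2.resize(w["im"][0:160,270:380],None,fx=5,fy=3.75*4/3,interpolation=cv2.INTER_CUBIC)[:600]; cv2.imwrite("pics/c3.png",c[:600])
d=w["d"]; print([ (v,d[v,315]) for v in range(0,60,6)])
E
```

```text
cam cab [-280.    -1.   311.2]
(315, 10) x=0: [  0.    1.1 196. ] x=-3 [ -3.    1.1 197.2]
(315, 18) x=0: [  0.    1.1 188.8] x=-3 [ -3.    1.1 190.2]
(315, 25) x=0: [  0.    1.2 182.5] x=-3 [ -3.    1.1 183.9]
(315, 50) x=0: [  0.    1.2 158.9] x=-3 [ -3.    1.2 160.6]
strip (292, 40) [ 25.   21.6 156.1]
strip (337, 40) [ 25.  -17.9 156. ]
bar (284, 58) [-131.    14.   226.2]
bar (362, 58) [-131.   -20.7  226.4]
bar (323, 58) [-131.    -3.4  226. ]
bar (323, 53) [-131.    -3.3  228.6]
bar (323, 64) [-131.    -3.4  222.8]
[(0, np.float32(262.598)), (6, np.float32(266.45532)), (12, np.float32(267.22937)), (18, np.float32(253.39133)), (24, np.float32(256.99777)), (30, np.float32(260.5748)), (36, np.float32(264.39163)), (42, np.float32(268.18326)), (48, np.float32(274.3984)), (54, np.float32(151.2514))]
```

View pics/c3.png

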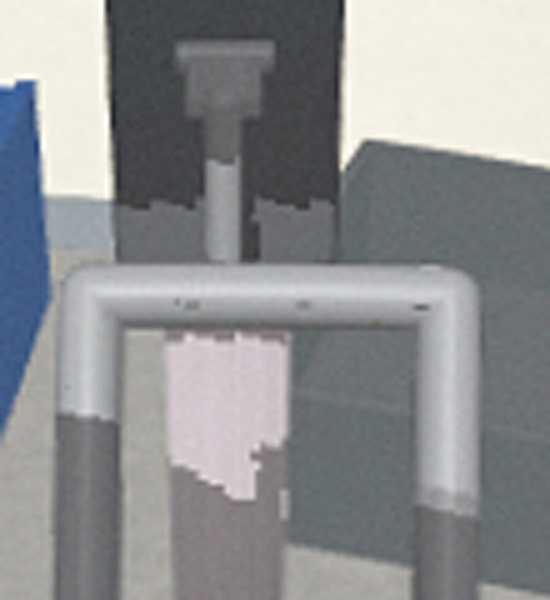

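```bash
python3 - <<'E'
from h import *
w=np.load("w3.npz"); d=w["d"]
for v in range(4,54,3):
    print(v,[C.inv().apply(depthpt(w,(u,v),d[v,u],True)-O).round(1).tolist() for u in(315,319)])
E
```

```text
4 [[26.2, 1.3, 190.9], [25.6, -2.0, 191.1]]
7 [[26.1, 1.3, 188.1], [25.4, -2.0, 188.4]]
10 [[22.5, 1.3, 186.7], [24.0, -2.0, 186.1]]
13 [[17.6, 1.3, 185.9], [16.4, -2.0, 186.4]]
16 [[10.8, 1.2, 186.0], [10.9, -2.0, 185.9]]
19 [[-1.6, 1.1, 188.6], [4.9, -2.0, 185.8]]
22 [[-2.8, 1.1, 186.5], [3.9, -2.0, 183.5]]
25 [[-1.8, 1.1, 183.3], [24.3, -2.1, 171.3]]
28 [[-2.1, 1.1, 180.7], [24.7, -2.1, 168.2]]
31 [[-2.3, 1.2, 178.1], [25.7, -2.1, 164.7]]
34 [[-3.9, 1.1, 176.1], [25.1, -2.1, 161.9]]
37 [[-4.2, 1.2, 173.5], [26.0, -2.1, 158.4]]
40 [[-2.9, 1.2, 170.0], [25.2, -2.1, 155.7]]
43 [[-3.0, 1.2, 167.3], [24.0, -2.1, 153.2]]
46 [[-2.5, 1.2, 164.1], [24.4, -2.1, 149.9]]
49 [[-2.8, 1.2, 161.4], [25.3, -2.2, 146.2]]
52 [[-2.5, 1.2, 158.3], [25.0, -2.2, 143.2]]
```

The cabinet frame is confirmed: strip face at x=25.3, prong front at x=-3, and prong y=+1.2. The keeper top is near z=186, so the height offset is about 0, still to be felt. The bar matches the dead reckoning to 0.5 mm. Entering the cabinet.

jog_arm:
  moves:
    - [[20,5,-2,0,0,0.2],[20,5,-2,0,0,0],[20,5,-1,0,0,0],[20,5,0,0,0,0],[0,0,0,0,0,0]]

```text
clock: 14.45
eef_pos: [540.8, -56.8, 153.7]
eef_rot: [1.561, 0.774, 0.193]
wrist_force: [-0.5, 0.0, -0.6]
finger_gap: 21.9
```

```bash
python3 - <<'E'
from kin import *
rep((7,108,0)); p,r=tcp((14,1.2,218),45,off=(7,-108,0),flip=1); goal(p,r)
E
```

```text
t 14.45 tcp [540.8 -56.8 153.7] rpy deg [89.4 44.4 11. ] tcpCab [-126.     3.   153.7] barCab [-45.5   3.7 226. ] Fcab [-0.44  0.12 -0.56] mom [ 0.07  0.63 -0.01] gap 21.9
need d [58.   9.7 -7.1] turn deg [ 0.3  0.7 -0.1] joints [-0.34  0.12  2.13  1.16  0.41  0.04] F [-0.5  0.  -0.6]
```

jog_arm:
  moves:
    - [[15,2,-3,0,0.7,0],[15,2,-3,0,0,0],[14,3,-2,0,0,0],[10,2,-2,0,0,0],[0,0,0,0,0,0]]

```text
clock: 14.95
eef_pos: [594.7, -45.8, 147.7]
eef_rot: [1.562, 0.788, 0.198]
wrist_force: [-0.2, -0.2, -1.2]
finger_gap: 21.6
```

```bash
python3 - <<'E'
from kin import *
rep((7,108,0)); p,r=tcp((14,1.2,205),45,off=(7,-108,0),flip=1); goal(p,r)
E
```

```text
t 14.95 tcp [594.7 -45.8 147.7] rpy deg [89.5 45.1 11.3] tcpCab [-71.    3.3 147.7] barCab [ 10.5   4.3 218.9] Fcab [-0.28 -0.14 -1.18] mom [0.02 0.62 0.  ] gap 21.6
need d [  4.   -1.3 -14.1] turn deg [ 0.4 -0.1 -0.4] joints [-0.27  0.24  2.    1.08  0.37  0.17] F [-0.2 -0.2 -1.2]
```

jog_arm:
  moves:
    - [[2,-2,-4,0.2,0,-0.2],[1,-1,-4,0.2,0,-0.2],[0,0,-4,0,0,0],[0,0,-4,0,0,0],[0,0,0,0,0,0]]

```text
clock: 15.45
eef_pos: [596.0, -49.4, 130.7]
eef_rot: [1.573, 0.787, 0.197]
wrist_force: [-0.9, -0.0, -1.9]
finger_gap: 21.7
```

```bash
python3 - <<'E'
from kin import *
rep((7,108,0)); p,r=tcp((12,1.2,195),45,off=(7,-108,0),flip=1); goal(p,r)
E
```

```text
t 15.45 tcp [596.  -49.4 130.7] rpy deg [90.1 45.1 11.3] tcpCab [-70.4  -0.5 130.7] barCab [ 11.   -0.7 201.9] Fcab [-0.9   0.17 -1.92] mom [ 0.06  0.61 -0.02] gap 21.7
need d [ 0.8  1.9 -7.1] turn deg [-0.1 -0.1  0.1] joints [-0.28  0.27  2.    1.18  0.36  0.07] F [-0.9 -0.  -1.9]
```

jog_arm:
  moves:
    - [[1,1.5,-3,0,0,0],[0,0.5,-3,0,0,0],[0,0,-2,0,0,0],[0,0,0,0,0,0]]

```text
clock: 15.85
eef_pos: [596.9, -47.2, 121.8]
eef_rot: [1.573, 0.788, 0.197]
wrist_force: [0.9, 0.7, -1.4]
finger_gap: 21.6
```

```bash
python3 - <<'E'
from kin import *
rep((7,108,0)); p,r=tcp((12,1.2,185),45,off=(7,-108,0),flip=1); goal(p,r)
E
```

```text
t 15.85 tcp [596.9 -47.2 121.8] rpy deg [90.1 45.1 11.3] tcpCab [-69.1   1.4 121.8] barCab [ 12.3   1.2 193. ] Fcab [ 1.05  0.45 -1.45] mom [ 0.03  0.6  -0.02] gap 21.6
need d [-0.1 -0.3 -8.2] turn deg [-0.1 -0.1  0.1] joints [-0.28  0.29  2.01  1.23  0.35  0.01] F [ 0.9  0.7 -1.4]
```

jog_arm:
  moves:
    - [[0,0,-1.5,0,0,0],[0,0,-1.5,0,0,0],[0,0,-1,0,0,0],[0,0,0,0,0,0]]

```text
clock: 16.25
eef_pos: [597.3, -47.3, 118.1]
eef_rot: [1.573, 0.787, 0.197]
wrist_force: [-1.0, 0.0, -0.7]
finger_gap: 21.9
```

jog_arm:
  moves:
    - [[0,0,-1.5,0,0,0],[0,0,-1.5,0,0,0],[0,0,-1,0,0,0],[0,0,0,0,0,0]]

```text
clock: 16.65
eef_pos: [597.7, -47.3, 114.5]
eef_rot: [1.572, 0.785, 0.197]
wrist_force: [-1.9, 0.4, 1.0]
finger_gap: 21.6
```

```bash
python3 - <<'E'
from kin import *
rep((7,108,0)); p,r=tcp((12,1.2,175),45,off=(7,-108,0),flip=1); goal(p,r)
E
```

```text
t 16.65 tcp [597.7 -47.3 114.5] rpy deg [90.1 45.  11.3] tcpCab [-68.4   1.2 114.5] barCab [ 12.9   1.  185.9] Fcab [-1.8   0.76  1.02] mom [0.02 0.18 0.11] gap 21.6
need d [ -0.9  -0.2 -10.9] turn deg [-0.   0.   0.1] joints [-0.28  0.31  2.01  1.29  0.34 -0.05] F [-1.9  0.4  1. ]
```

Keeper contact felt: Fz is up by about 2 N and the moment dropped 0.62 → 0.18 at bar z≈186. Pushing through slowly.

jog_arm:
  moves:
    - [[-0.5,0,-1.5,0,0,0],[-0.5,0,-1.5,0,0,0],[0,0,-1,0,0,0],[0,0,0,0,0,0]]

```text
clock: 17.05
eef_pos: [597.1, -47.5, 110.8]
eef_rot: [1.571, 0.784, 0.196]
wrist_force: [-0.8, 0.6, 2.7]
finger_gap: 21.9
```

```bash
python3 - <<'E'
from h import *
rep((7,108,0))
E
```

```text
t 17.05 tcp [597.1 -47.5 110.8] rpy deg [90.  44.9 11.2] tcpCab [-69.    1.2 110.8] barCab [ 12.2   1.  182.4] Fcab [-0.68  0.75  2.67] mom [ 0.03 -0.    0.05] gap 21.9
```

jog_arm:
  moves:
    - [[-0.3,0,-1.5,0,0,0],[-0.3,0,-1.5,0,0,0],[0,0,-1,0,0,0],[0,0,0,0,0,0]]

```text
clock: 17.45
eef_pos: [596.4, -47.6, 106.4]
eef_rot: [1.571, 0.784, 0.196]
wrist_force: [-0.7, 0.4, 1.7]
finger_gap: 21.8
```

```bash
python3 - <<'E'
from h import *
rep((7,108,0))
E
```

```text
t 17.45 tcp [596.4 -47.6 106.4] rpy deg [90.  44.9 11.2] tcpCab [-69.8   1.2 106.4] barCab [ 11.5   1.1 177.9] Fcab [-0.64  0.52  1.7 ] mom [-0.02 -0.04  0.04] gap 21.8
```

jog_arm:
  moves:
    - [[0,0,-1.5,0,0,0],[0,0,-1.5,0,0,0],[0,0,-1,0,0,0],[0,0,0,0,0,0]]

```text
clock: 17.85
eef_pos: [596.1, -47.5, 101.7]
eef_rot: [1.572, 0.785, 0.196]
wrist_force: [-1.3, -1.0, 0.9]
finger_gap: 21.7
```

```bash
python3 - <<'E'
from h import *
rep((7,108,0))
E
```

```text
t 17.85 tcp [596.1 -47.5 101.7] rpy deg [90.1 45.  11.2] tcpCab [-70.    1.3 101.7] barCab [ 11.3   1.1 173.2] Fcab [-1.5  -0.69  0.89] mom [-0.04  0.12 -0.03] gap 21.7
```

jog_arm:
  moves:
    - [[0,0,-1.5,0,0,0],[0,0,-1.5,0,0,0],[0,0,0,0,0,0]]

```text
clock: 18.15
eef_pos: [595.9, -47.5, 98.2]
eef_rot: [1.572, 0.785, 0.196]
wrist_force: [-1.1, -0.3, 1.3]
finger_gap: 21.7
```

```bash
python3 - <<'E'
from h import *
rep((7,108,0))
E
```

```text
t 18.15 tcp [595.9 -47.5  98.2] rpy deg [90.1 45.  11.2] tcpCab [-70.2   1.4  98.2] barCab [ 11.1   1.2 169.6] Fcab [-1.1  -0.11  1.29] mom [0.01 0.21 0.02] gap 21.7
```

jog_arm:
  moves:
    - [[0,0,-1.5,0,0,0],[0,0,-1,0,0,0],[0,0,0,0,0,0]]

```text
clock: 18.45
eef_pos: [595.8, -47.5, 95.2]
eef_rot: [1.572, 0.786, 0.196]
wrist_force: [-1.3, -0.1, 0.4]
finger_gap: 21.3
```

```bash
python3 - <<'E'
from h import *
rep((7,108,0))
E
```

```text
t 18.45 tcp [595.8 -47.5  95.2] rpy deg [90.1 45.  11.2] tcpCab [-70.3   1.4  95.2] barCab [ 11.    1.2 166.6] Fcab [-1.25  0.14  0.43] mom [-0.01  0.31 -0.05] gap 21.3
```

jog_arm:
  moves:
    - [[0,0,-1,0,0,0],[0,0,-1,0,0,0],[0,0,0,0,0,0]]

```text
clock: 18.75
eef_pos: [595.3, -47.4, 92.3]
eef_rot: [1.572, 0.787, 0.197]
wrist_force: [-0.9, 0.6, -3.4]
finger_gap: 21.3
```

```bash
python3 - <<'E'
from h import *
rep((7,108,0))
E
```

```text
t 18.75 tcp [595.3 -47.4  92.3] rpy deg [90.1 45.1 11.3] tcpCab [-70.8   1.6  92.3] barCab [ 10.7   1.3 163.6] Fcab [-0.77  0.74 -3.35] mom [ 0.03  0.63 -0.01] gap 21.3
```

The moment is back to its free value (0.63), so the bar has passed the keeper. Now I'll feel for the stop.

jog_arm:
  moves:
    - [[0,0,-1,0,0,0],[0,0,0,0,0,0]]

```text
clock: 18.95
eef_pos: [595.3, -47.3, 91.1]
eef_rot: [1.573, 0.787, 0.197]
wrist_force: [0.3, 0.2, -1.3]
finger_gap: 21.6
```

```bash
python3 - <<'E'
from h import *
rep((7,108,0))
E
```

```text
t 18.95 tcp [595.3 -47.3  91.1] rpy deg [90.1 45.1 11.3] tcpCab [-70.8   1.7  91.1] barCab [ 10.7   1.4 162.3] Fcab [ 0.3   0.17 -1.28] mom [-0.02  0.58  0.01] gap 21.6
```

jog_arm:
  moves:
    - [[0,0,-1,0,0,0],[0,0,0,0,0,0]]

```text
clock: 19.15
eef_pos: [595.5, -47.4, 90.2]
eef_rot: [1.572, 0.787, 0.197]
wrist_force: [0.0, -0.7, -0.4]
finger_gap: 21.9
```

```bash
python3 - <<'E'
from h import *
rep((7,108,0))
E
```

```text
t 19.15 tcp [595.5 -47.4  90.2] rpy deg [90.1 45.1 11.3] tcpCab [-70.6   1.6  90.2] barCab [ 10.8   1.4 161.5] Fcab [-0.12 -0.68 -0.42] mom [ 0.   0.5 -0. ] gap 21.9
```

Contact is beginning (moment 0.58 → 0.50). Pressing a little further to confirm.

jog_arm:
  moves:
    - [[0,0,-1,0,0,0],[0,0,0,0,0,0]]

```text
clock: 19.35
eef_pos: [595.8, -47.4, 89.8]
eef_rot: [1.572, 0.786, 0.197]
wrist_force: [-1.4, -0.2, 1.4]
finger_gap: 21.7
```

```bash
python3 - <<'E'
from h import *
rep((7,108,0)); rep((7,108,0))
E
```

```text
t 19.35 tcp [595.8 -47.4  89.8] rpy deg [90.1 45.  11.3] tcpCab [-70.2   1.5  89.8] barCab [ 11.1   1.3 161.2] Fcab [-1.45  0.1   1.4 ] mom [0.06 0.31 0.02] gap 21.7
t 19.35 tcp [595.8 -47.4  89.8] rpy deg [90.1 45.  11.3] tcpCab [-70.2   1.5  89.8] barCab [ 11.1   1.3 161.2] Fcab [-1.45  0.1   1.4 ] mom [0.06 0.31 0.02] gap 21.7
```

jog_arm:
  moves:
    - [[0,0,-1,0,0,0],[0,0,0,0,0,0]]

```text
clock: 19.55
eef_pos: [596.3, -47.4, 89.4]
eef_rot: [1.572, 0.784, 0.196]
wrist_force: [-3.2, 0.9, 1.4]
finger_gap: 21.6
```

```bash
python3 - <<'E'
from h import *
rep((7,108,0))
E
```

```text
t 19.55 tcp [596.3 -47.4  89.4] rpy deg [90.1 44.9 11.3] tcpCab [-69.8   1.4  89.4] barCab [ 11.4   1.2 160.9] Fcab [-3.    1.48  1.42] mom [0.02 0.07 0.03] gap 21.6
```

The stop is firm: 1 mm commands now move it only 0.4 mm, at about 3 N. I'll check the keeper with the wrist camera.

```bash
python3 - <<'E'
from h import *
im,d,p=snap("wrist"); np.savez("w4.npz",im=im,d=d,**p)
cv2.imwrite("pics/c4.png",cv2.resize(im[0:150,240:400],None,fx=4,fy=4,interpolation=cv2.INTER_CUBIC))
for v in range(20,80,4): print(v,[C.inv().apply(depthpt(p,(u,v),d[v,u],True)-O).round(0).tolist() for u in(312,320,327)])
E
```

```text
20 [[2.0, 5.0, 185.0], [-3.0, 2.0, 187.0], [-1.0, -0.0, 187.0]]
24 [[25.0, 6.0, 172.0], [-2.0, 2.0, 185.0], [-2.0, -0.0, 185.0]]
28 [[25.0, 6.0, 170.0], [-3.0, 2.0, 184.0], [-2.0, -0.0, 183.0]]
32 [[25.0, 6.0, 168.0], [-3.0, 2.0, 182.0], [-2.0, -0.0, 181.0]]
36 [[25.0, 6.0, 166.0], [-2.0, 2.0, 180.0], [-2.0, -0.0, 180.0]]
40 [[25.0, 6.0, 164.0], [-4.0, 2.0, 179.0], [-1.0, -0.0, 177.0]]
44 [[25.0, 6.0, 162.0], [-2.0, 2.0, 176.0], [-3.0, -0.0, 176.0]]
48 [[25.0, 6.0, 159.0], [-3.0, 2.0, 175.0], [-1.0, -0.0, 174.0]]
52 [[13.0, 6.0, 164.0], [-3.0, 2.0, 173.0], [-1.0, -0.0, 172.0]]
56 [[10.0, 6.0, 163.0], [-3.0, 2.0, 171.0], [-1.0, -0.0, 170.0]]
60 [[9.0, 6.0, 162.0], [-3.0, 2.0, 169.0], [-2.0, -0.0, 169.0]]
64 [[10.0, 6.0, 159.0], [-3.0, 2.0, 167.0], [-2.0, -0.0, 166.0]]
68 [[25.0, 6.0, 147.0], [-3.0, 2.0, 165.0], [-2.0, -1.0, 164.0]]
72 [[25.0, 6.0, 145.0], [-3.0, 2.0, 163.0], [-1.0, -1.0, 162.0]]
76 [[24.0, 6.0, 143.0], [-3.0, 2.0, 161.0], [-2.0, -1.0, 160.0]]
```

View pics/c4.png

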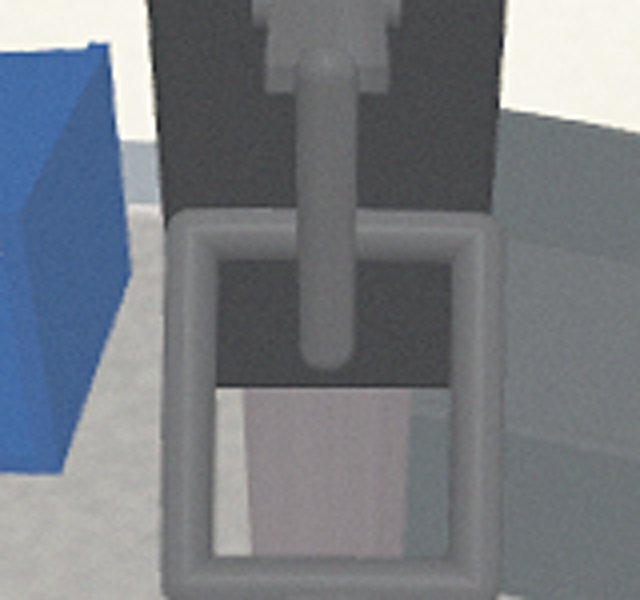

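Clear view: the bar lies behind the prong, the prong stands centred inside the loop, and the keeper is shut above it (z≈185). Before letting go I'll swing the handle lower about the bar so it doesn't drop. First I'll check feasibility.

```bash
python3 - <<'E'
from kin import *
q=s["joints"]; print(q.round(2),(fk(q,K)[0]-s["eef_pos"]).round(1)); prev=None
for t in(45,40,35,30,25,20,15,10):
    p,r=tcp((11.4,1.2,161.5),t,off=(7,-108,0),flip=1); q,c=ik(p,r,q); print(t,q.round(2),"%.0e"%c,p.round(1),None if prev is None else (p-prev).round(1)); prev=p
print("axis of -1deg tilt",(-C.apply([0,1,0])).round(3))
E
```

```text
[-0.28  0.36  2.02  1.47  0.33 -0.24] [-0.  -1.1  0.7]
45 [-0.28  0.36  2.02  1.46  0.33 -0.23] 8e-30 [596.2 -47.6  90.1] None
40 [-0.24  0.41  2.04  1.93  0.36 -0.68] 1e-20 [602.6 -46.3  83.3] [ 6.4  1.3 -6.8]
35 [-0.22  0.46  2.04  2.25  0.44 -0.97] 7e-24 [609.6 -45.   77. ] [ 7.   1.4 -6.2]
30 [-0.2   0.53  2.03  2.43  0.54 -1.14] 8e-24 [617.  -43.5  71.5] [ 7.5  1.5 -5.6]
25 [-0.19  0.6   2.01  2.55  0.66 -1.25] 3e-25 [625.  -41.9  66.6] [ 7.9  1.6 -4.9]
20 [-0.18  0.67  1.98  2.62  0.77 -1.32] 2e-27 [633.3 -40.2  62.4] [ 8.3  1.7 -4.2]
15 [-0.17  0.75  1.94  2.67  0.89 -1.36] 1e-28 [641.9 -38.5  59. ] [ 8.6  1.7 -3.4]
10 [-0.17  0.82  1.89  2.71  1.   -1.39] 2e-28 [650.8 -36.7  56.4] [ 8.9  1.8 -2.6]
axis of -1deg tilt [ 0.196 -0.981 -0.   ]
```

jog_arm:
  moves:
    - [[0,0,0.5,0,0,0],[3.2,0.6,-3.3,0.49,-2.45,0],[0,0,0,0,0,0]]

```text
clock: 19.9
eef_pos: [599.2, -46.8, 86.2]
eef_rot: [1.571, 0.741, 0.196]
wrist_force: [-1.6, 0.3, 1.0]
finger_gap: 21.5
```

```bash
cat > g.py <<'E'
import sys
from kin import *
rep((7,108,0)); p,r=tcp((11.2,1.2,161.2),float(sys.argv[1]),off=(7,-108,0),flip=1); goal(p,r)
E
python3 g.py 40
```

```text
t 19.9 tcp [599.2 -46.8  86.2] rpy deg [90.  42.4 11.2] tcpCab [-66.8   1.4  86.2] barCab [ 11.2   1.2 161.2] Fcab [-1.5   0.59  1.01] mom [-0.01  0.37 -0.13] gap 21.5
need d [ 3.2  0.5 -3.2] turn deg [ 0.4 -2.4  0.1] joints [-0.28  0.37  2.04  1.68  0.35 -0.45] F [-1.6  0.3  1. ]
```

Excellent tracking. Continuing the swing about the bar.

jog_arm:
  moves:
    - [[3.2,0.5,-3.2,0.45,-2.4,0.1],[3.4,0.7,-3.2,0.49,-2.45,0],[0,0,0,0,0,0]]

```text
clock: 20.2
eef_pos: [605.6, -45.1, 79.6]
eef_rot: [1.575, 0.657, 0.201]
wrist_force: [-1.6, -1.4, 2.1]
finger_gap: 21.6
```

```bash
python3 g.py 35
```

```text
t 20.2 tcp [605.6 -45.1  79.6] rpy deg [90.2 37.6 11.5] tcpCab [-60.2   1.9  79.6] barCab [ 11.3   1.7 160.8] Fcab [-1.85 -1.08  2.13] mom [-0.01  0.12 -0.18] gap 21.6
need d [ 3.8  0.1 -2.8] turn deg [ 0.4 -2.6 -0.1] joints [-0.29  0.42  2.05  1.99  0.42 -0.77] F [-1.6 -1.4  2.1]
```

jog_arm:
  moves:
    - [[3.8,0.1,-2.6,0.45,-2.5,-0.1],[3.6,0.6,-2.7,0.49,-2.45,0],[0,0,0,0,0,0]]

```text
clock: 20.5
eef_pos: [612.8, -43.0, 74.3]
eef_rot: [1.579, 0.574, 0.207]
wrist_force: [-2.6, -0.6, 0.4]
finger_gap: 21.5
```

```bash
python3 g.py 30
```

```text
t 20.5 tcp [612.8 -43.   74.3] rpy deg [90.5 32.9 11.9] tcpCab [-52.7   2.5  74.3] barCab [ 11.8   2.2 161.2] Fcab [-2.64 -0.05  0.36] mom [-0.05  0.29 -0.12] gap 21.5
need d [ 4.  -0.5 -3.1] turn deg [ 0.2 -2.9 -0.3] joints [-0.3   0.46  2.07  2.19  0.52 -0.97] F [-2.6 -0.6  0.4]
```

jog_arm:
  moves:
    - [[3.8,-0.5,-2.8,0.2,-2.8,-0.3],[3.7,0.3,-2.5,0.45,-2.45,-0.2],[0,0,0,0,0,0]]

```text
clock: 20.8
eef_pos: [620.2, -41.1, 69.4]
eef_rot: [1.578, 0.487, 0.204]
wrist_force: [-0.6, -0.1, -0.5]
finger_gap: 21.8
```

```bash
python3 g.py 25
```

```text
t 20.8 tcp [620.2 -41.1  69.4] rpy deg [90.4 27.9 11.7] tcpCab [-45.1   2.9  69.4] barCab [ 11.7   2.5 161.5] Fcab [-0.65  0.07 -0.52] mom [-0.03  0.58 -0.05] gap 21.8
need d [ 4.5 -0.8 -3.1] turn deg [ 0.2 -2.9 -0.2] joints [-0.3   0.52  2.07  2.34  0.64 -1.12] F [-0.6 -0.1 -0.5]
```

jog_arm:
  moves:
    - [[3.8,0.2,-2.4,0.3,-2.6,-0.3],[3.8,0.4,-2.3,0.45,-2.45,-0.1],[0,0,0,0,0,0]]

```text
clock: 21.1
eef_pos: [628.0, -38.1, 65.5]
eef_rot: [1.58, 0.404, 0.206]
wrist_force: [-1.0, -0.6, -0.9]
finger_gap: 21.5
```

```bash
python3 g.py 20
```

```text
t 21.1 tcp [628.  -38.1  65.5] rpy deg [90.5 23.2 11.8] tcpCab [-36.9   4.3  65.5] barCab [ 12.    3.8 162. ] Fcab [-1.06 -0.44 -0.86] mom [-0.05  0.71  0.02] gap 21.5
need d [ 5.1 -2.1 -3.4] turn deg [ 0.2 -3.2 -0.3] joints [-0.3   0.58  2.07  2.43  0.75 -1.22] F [-1.  -0.6 -0.9]
```

jog_arm:
  moves:
    - [[4.3,-1.5,-2.4,0.2,-2.8,-0.3],[4,-0.5,-2.2,0.4,-2.45,-0.1],[0,0,0,0,0,0]]

```text
clock: 21.4
eef_pos: [636.8, -37.9, 62.1]
eef_rot: [1.577, 0.318, 0.207]
wrist_force: [0.5, 0.5, -1.9]
finger_gap: 21.7
```

```bash
python3 g.py 15
```

```text
t 21.4 tcp [636.8 -37.9  62.1] rpy deg [90.4 18.2 11.9] tcpCab [-28.2   2.8  62.1] barCab [ 12.2   2.5 162.5] Fcab [ 0.56  0.41 -1.86] mom [-0.01  0.72 -0.03] gap 21.7
need d [ 4.9 -0.6 -3.4] turn deg [ 0.3 -3.2 -0.4] joints [-0.3   0.64  2.05  2.49  0.87 -1.29] F [ 0.5  0.5 -1.9]
```

jog_arm:
  moves:
    - [[4.3,-0.7,-2,0.2,-2.8,-0.3],[4.2,0.2,-1.7,0.4,-2.45,-0.1],[0,0,0,0,0,0]]

```text
clock: 21.7
eef_pos: [645.9, -36.5, 60.0]
eef_rot: [1.574, 0.231, 0.207]
wrist_force: [0.1, 0.6, -0.9]
finger_gap: 21.7
```

```bash
python3 g.py 10
```

```text
t 21.7 tcp [645.9 -36.5  60. ] rpy deg [90.2 13.2 11.8] tcpCab [-19.    2.4  60. ] barCab [ 12.6   2.4 163.6] Fcab [ 0.24  0.52 -0.9 ] mom [-0.02  0.74  0.06] gap 21.7
need d [ 4.7 -0.3 -4. ] turn deg [ 0.5 -3.2 -0.5] joints [-0.3   0.7   2.03  2.54  0.99 -1.34] F [ 0.1  0.6 -0.9]
```

Handle now hangs near vertical (77°). The bar has drifted about 2 mm up, so I'll lower it back to the stop before release.

jog_arm:
  moves:
    - [[0,-0.5,-1.2,0,0,0],[-0.5,-0.5,-1.2,0,0,0],[0,0,0,0,0,0]]

```text
clock: 22.0
eef_pos: [645.5, -36.8, 58.8]
eef_rot: [1.575, 0.236, 0.211]
wrist_force: [-0.5, -0.1, -1.7]
finger_gap: 21.6
```

```bash
python3 g.py 13
```

```text
t 22.0 tcp [645.5 -36.8  58.8] rpy deg [90.3 13.5 12.1] tcpCab [-19.4   2.2  58.8] barCab [ 12.6   2.1 162.2] Fcab [-0.56 -0.04 -1.68] mom [-0.01  0.72  0.  ] gap 21.6
need d [-0.3 -1.  -1.3] turn deg [-0.1 -0.5 -0.7] joints [-0.3   0.7   2.03  2.53  0.99 -1.33] F [-0.5 -0.1 -1.7]
```

jog_arm:
  moves:
    - [[0,-1,-1.2,0,0,0],[0,0,-1,0,0,0],[0,0,0,0,0,0]]

```text
clock: 22.3
eef_pos: [646.1, -37.7, 58.1]
eef_rot: [1.574, 0.234, 0.212]
wrist_force: [0.0, 1.5, -0.1]
finger_gap: 21.7
```

```bash
python3 g.py 13
```

```text
t 22.3 tcp [646.1 -37.7  58.1] rpy deg [90.2 13.4 12.1] tcpCab [-19.1   1.2  58.1] barCab [ 12.8   1.3 161.6] Fcab [ 0.33  1.44 -0.1 ] mom [-0.05  0.48  0.13] gap 21.7
need d [-0.8 -0.1 -0.6] turn deg [-0.1 -0.4 -0.8] joints [-0.3   0.71  2.03  2.53  0.99 -1.33] F [ 0.   1.5 -0.1]
```

jog_arm:
  moves:
    - [[0,0,0,0,0,0],[0,0,0,0,0,0],[0,0,0,0,0,0],[0,0,0,0,0,0],[0,0,0,0,0,0]]
  gripper: 0.1

```text
clock: 22.8
eef_pos: [645.9, -37.9, 57.7]
eef_rot: [1.575, 0.235, 0.211]
wrist_force: [0.6, 0.4, -0.2]
finger_gap: 51.1
```

jog_arm:
  moves:
    - [[-15,-3,2,0,0,0],[-20,-4,3,0,0,0],[-25,-5,4,0,0,0],[-25,-5,4,0,0,0],[-25,-5,4,0,0,0]]

```text
clock: 23.3
eef_pos: [534.0, -59.2, 75.6]
eef_rot: [1.574, 0.233, 0.214]
wrist_force: [0.0, 0.1, 0.4]
finger_gap: 52.0
```

jog_arm:
  moves:
    - [[-25,-5,5,0,0,0],[-25,-5,5,0,0,0],[-25,-5,5,0,0,0],[-25,-5,5,0,0,0],[0,0,0,0,0,0]]

```text
clock: 23.8
eef_pos: [428.7, -79.4, 96.9]
eef_rot: [1.575, 0.233, 0.213]
wrist_force: [0.2, 0.4, -0.3]
finger_gap: 51.8
```

```bash
python3 - <<'E'
from h import *
rep()
im,d,p=snap("wrist"); np.savez("w5.npz",im=im,d=d,**p)
im2,d2,p2=snap("side"); np.savez("side5.npz",im=im2,d=d2,**p2)
cv2.imwrite("pics/f5.png",np.hstack([cv2.resize(im[0:360,140:500],(400,400)),cv2.resize(im2[140:340,330:530],(400,400),interpolation=cv2.INTER_CUBIC)]))
E
```

```text
t 23.8 tcp [428.7 -79.4  96.9] rpy deg [90.2 13.3 12.2] tcpCab [-240.4    2.9   96.9] barCab [-259.3    3.1  -10.7] Fcab [ 0.27  0.37 -0.29] mom [-0.    0.47 -0.02] gap 51.8
```

View pics/f5.png

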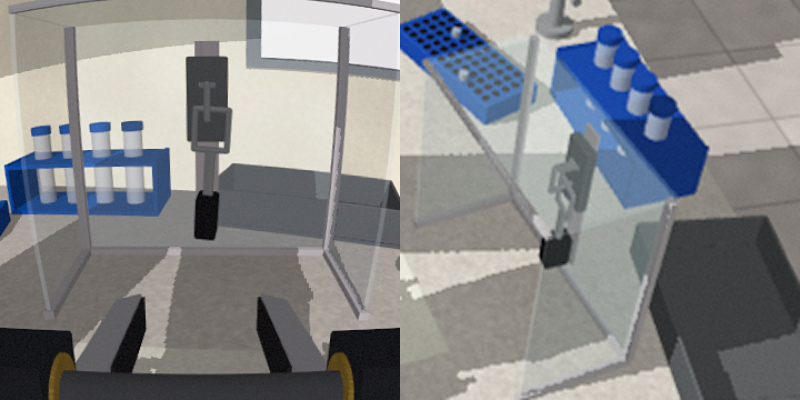

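The key hangs on the hook and the hand is clear of it. I'll wait for it to settle and compare frames.

jog_arm:
  moves:
    - [[-10,0,0,0,0,0],[0,0,0,0,0,0],[0,0,0,0,0,0],[0,0,0,0,0,0],[0,0,0,0,0,0]]

```text
clock: 24.4
eef_pos: [423.5, -79.5, 96.9]
eef_rot: [1.571, 0.231, 0.215]
wrist_force: [-0.5, 0.7, 0.1]
finger_gap: 51.6
```

jog_arm:
  moves:
    - [[0,0,0,0,0,0],[0,0,0,0,0,0],[0,0,0,0,0,0],[0,0,0,0,0,0],[0,0,0,0,0,0]]

```text
clock: 24.9
eef_pos: [424.0, -79.3, 96.8]
eef_rot: [1.571, 0.231, 0.216]
wrist_force: [0.1, 0.3, -0.1]
finger_gap: 51.7
```

jog_arm:
  moves:
    - [[0,0,0,0,0,0],[0,0,0,0,0,0],[0,0,0,0,0,0],[0,0,0,0,0,0],[0,0,0,0,0,0]]

```text
clock: 25.4
eef_pos: [423.9, -79.4, 96.8]
eef_rot: [1.571, 0.231, 0.215]
wrist_force: [-0.3, -0.4, -0.2]
finger_gap: 51.9
```

jog_arm:
  moves:
    - [[0,0,0,0,0,0],[0,0,0,0,0,0],[0,0,0,0,0,0],[0,0,0,0,0,0],[0,0,0,0,0,0]]

```text
clock: 25.9
eef_pos: [423.9, -79.4, 96.8]
eef_rot: [1.571, 0.231, 0.215]
wrist_force: [0.7, -0.4, 0.0]
finger_gap: 51.6
```

```bash
cat > still.py <<'E'
from h import *
S0=np.load("scene0.npz")["im"]; D0=np.load("side0.npz")["im"]
def hand(im): # black handle in side view, in cabinet area
    sub=(im[240:300,385:440].max(2)<45).astype(np.uint8); n,l,st,ce=cv2.connectedComponentsWithStats(sub); k=1+np.argmax(st[1:,4]); return ce[k]+[385,240],st[k,4]
print("before",hand(np.load("side5.npz")["im"]))
pr=None
for i in range(6):
    im,d,p=snap("side"); w,_,_=snap("wrist"); print(round(manip.read_state()["clock"],2),hand(im), None if pr is None else cv2.absdiff(w,pr)[0:240,250:400].mean().round(2)); pr=w
np.savez("w6.npz",im=w)
cv2.imwrite("pics/f6.png",np.hstack([cv2.resize(w[40:240,250:410],(400,500),interpolation=cv2.INTER_CUBIC),cv2.resize(im[190:290,380:460],(400,500),interpolation=cv2.INTER_CUBIC)]))
E
python3 still.py
```

```text
before (array([408.30208333, 266.01041667]), np.int32(96))
26.0 (array([407.82105263, 266.02105263]), np.int32(95)) None
26.1 (array([408.27368421, 265.65263158]), np.int32(95)) 2.15
26.2 (array([407.95454545, 266.06818182]), np.int32(88)) 2.16
26.3 (array([407.85057471, 265.87356322]), np.int32(87)) 2.16
26.4 (array([407.91752577, 266.03092784]), np.int32(97)) 2.18
26.5 (array([407.8125    , 266.14583333]), np.int32(96)) 2.17
```

View pics/f6.png

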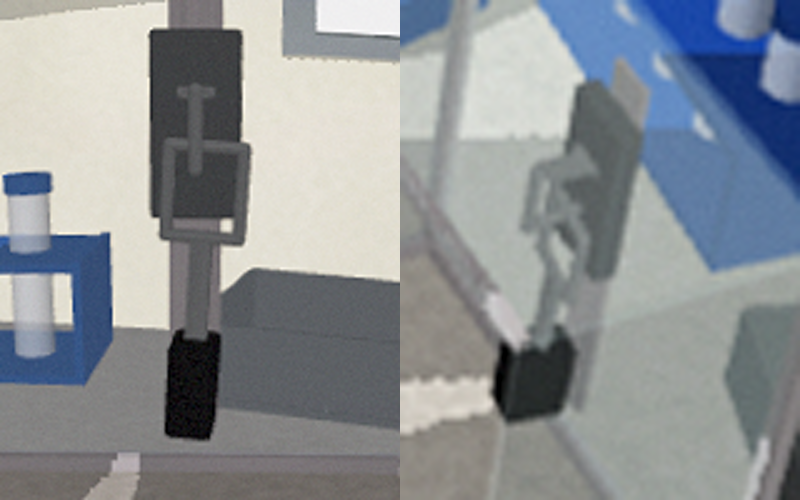

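The key hangs still: the handle's pixel position is steady within noise from 23.8 to 26.5 s, tilted only a few degrees sideways. The keeper is level above the bar and the hand is well outside the cabinet. Handing in.

```bash
python3 -c "
from cell import manip; print(manip.sign_off())"
```

```text
the job is handed in; nothing more can be done
None
```

The closed-loop tap key is hanging on the cabinet hook by itself, with the keeper shut above it. I handed the job in at about 26.5 s of the 72 s allowed.

- **Regrasp:** My first grasp would have run joint 6 into its limit inside the cabinet. I laid the key back on its own spot, turned the hand half a turn and picked it up again.
- **Hanging:** I took the loop in under the roof at 45°. Pushing down, I felt the keeper at about 2–4 N and then the bar coming free past it. It stopped firmly at about 3 N with the bar at z ≈ 161 mm. A wrist picture taken there showed the keeper shut and the prong inside the loop. I then swung the handle down to near vertical, let go and backed out.
- **Last checks:** The handle's position in the side view stayed within camera noise from 23.8 to 26.5 s. The final pictures show the bar behind the prong and the keeper level above it, with the hand well outside the cabinet.
- **Shortfalls:** The key hangs a few degrees off vertical sideways. The bar drifted up about 2 mm while I swung the handle down, so I lowered it back to the stop before releasing. I did not measure whether the other bench objects had moved, but the arm showed no unexpected contact.

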